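# Put the rinsed sharpening kit back

### The arm

A 7-joint arm with a two-finger parallel gripper is mounted at the origin on the work surface. World frame = base frame: x ahead of the robot, y to its left, z up, the work surface at z = 0. Lengths are in m, angles in rad, forces in N, time in s.
With the tool pointing down it reaches from about 0.375 to 0.925 m from the base axis. Payload 3.1 kg.
Tool frame: the origin (TCP) lies between the finger pads; the fingertips stand 19 mm ahead of it and the grasp point (between the pads) is the TCP; z points along the fingers, y is the direction in which the jaws open and shut (so a half turn about z gives the same grasp; the last joint's range is limited). The gripper opens to 85 mm and grips with 20 to 120 N. Pads are 22 mm wide; open, the fingers measure 114 mm over their backs; the gripper's body (76 mm by 85 mm) begins 54 mm behind the grasp point. The pads swing forward as they close: fully open they stand 13 mm farther back than shut.
Start: joints at [1.01, 0.383, 0.044, 1.598, -0.018, 1.161, -0.05], TCP at [0.29, -0.582, 0.25] pointing down, gripper open.
Joint ranges: [-2.61, 2.61], [-0.41, 2.15], [-1.48, 1.57], [0, 2.5], [-1.57, 4.71], [0.05, 1.97], [-2.85, 2.85]. Speed limits (rad/s): [2.79, 2.79, 3.14, 3.14, 3.14, 3.14, 3.14].

### API

Orientations are given as a unit quaternion [x, y, z, w].
In Python, from bench import move_ptp, movel, move_j, move_gripper, pause, inverse_kinematics, read_camera, camera_params, MotionError, sign_off, look_for, tip_of, read_time_s, read_qpos, read_joint_vel, read_effort, read_eef_pos, read_tcp_rot, read_ft_force, read_ft_torque, read_finger_gap gives the robot as it stands. Calls block until the motion is done:
- move_ptp(position, orientation): joint-space move of the TCP to a pose.
- movel(position, orientation=None, speed=0.15): straight line of the TCP; orientation=None keeps the orientation; speed is the mean speed in m/s.
- move_j(angles): joint-space move.
- move_gripper(opening, effort=None): finger opening in m; effort is the grip in N (None keeps the last); returns when the fingers have stopped.
- pause(seconds).
- inverse_kinematics(position, orientation): joint angles nearest the present ones, or None.
- read_camera(name): name is "scene" or "top" or "wrist"; returns the picture (420x560x3 uint8, red, green, blue); there is no depth.
- camera_params(name): a dict with "K" (3x3 intrinsics, pixels), "camera_from_world" (4x4, takes a point from world to camera coordinates). Camera axes: x right, y down, z forward; pixel columns grow to the right and rows downward; lengths in m; the calibration is good to about 2 mm. The wrist camera is an equidistant fisheye: a pixel r from the principal point sees the ray r / f radians off the axis. A picture is of the moment at which its call begins: read the wrist's pose just before it. camera_params takes no time and is no camera call; for the wrist camera it gives the pose at the moment of the call.
A pose or a line that the arm cannot do raises MotionError and nothing moves.
- sign_off(): hands the job in, once; it reports no verdict.
Trained networks look in the newest picture that a camera, given by its name, has taken for a name from the list of things; names that differ only in an ending like _2 or _b are one class to them, and where a whole thing is asked for, a point or a joint stands for the part that bears it (a point fixed in the world has none). Each returns a list of dicts, best first, with "confidence" (0 to 1); they miss things now and then, are a little off and sometimes report something else, mostly with a low value. They report only what shows in the picture. A call takes as long as a camera call. They do not tell look-alikes from the thing itself.
- look_for(camera, name): "at" ([column, row] in pixels, amid what is visible of it).
- tip_of(camera, name): "at" ([column, row] in pixels: a listed point, or the origin of a listed thing).
Readings, each from a call of its own:
- read_time_s(): time.
- read_qpos(): joint angles.
- read_joint_vel(): joint speeds.
- read_effort(): joint torques, N m.
- read_eef_pos(): TCP position.
- read_tcp_rot(): TCP orientation.
- read_ft_force(): force on the tool from outside, world axes, zero at the start.
- read_ft_torque(): the same for the moment, N m.
- read_finger_gap(): finger opening in m.
Only numpy, scipy, OpenCV 4.12 (cv2) and the standard library are available. Lean on these libraries where they do the work, as an engineer would, in place of code of your own. Each camera call takes 0.05 s, during which the arm holds its last target.

### The job

Put the rinsed sharpening kit back: draw the holder's jaw fully back, lay the whetstone flat in the holder, centred between the side lugs and stops, and slide the jaw up so that the stone sits tight against the fixed stop with the jaw touching it. Also move every sharpening rod that is hanging in the drip stand to the hole of the graded rack that matches its diameter, fully down. Leave the other things on the counter where they are.

Things in the scene. Friction and masses are not known exactly. Their poses are not given: they have to be found in the camera images.
- holder: Whetstone holder, fixed: steel frame 85 mm wide (x), 290 mm long (y), top 20 mm above the counter, with a black bed 60 mm wide on it, top at 30 mm. z is up. At its -y end a fixed black end stop, at its +y end the sliding jaw. Two pairs of black side lugs, 58 mm clear width between them, rise 12 mm above the bed at y = -88 to -68 and 28 to 48 mm. Origin under the centre line.
- bed_mid (a point): Point on the centre line of the bed's top face, 30 mm above the counter; axes as the holder's. The stone belongs at x = 0 with its length along y. The fixed stop's face is at y = -100 mm, so the stone's centre is at y = -17.5 mm when against it. The sides are free for fingers between the lugs.
- stop_face (a point): Foot of the fixed stop's face, on the centre line at bed height; axes as the holder's (y points along the bed to the jaw). The stop is black, 85 mm wide and rises 18 mm above the bed.
- jaw_grip (a point): Centre of the grip of the orange fin on the sliding jaw, 46 mm above the bed; fin 22 mm wide (holder x), 26 mm along (y), from 20 to 63 mm above the bed. It stands on the black jaw block, 75 mm wide, 20 mm high, whose flat face towards the stone lies 16 mm from this point on the -y side. Axes as the holder's.
- jaw (a joint): Sliding jaw, m: 0 = fully drawn back (face 200 mm from the fixed stop, fin at y = 116 mm), grows to 0.050 as it slides along the holder's -y towards the stop (face 150 mm from it). It needs about 4 N to move and stays where left. Reads 0.035 when touching a stone that is against the stop.
- stone_mid (a point): Centre of the dark red-brown whetstone, a loose block 50 mm wide (its x), 165 mm long (its y), 25 mm thick (z), 0.4 to 0.65 kg; it starts flat on the counter. Either way round will do.
- stand_top (a point): Middle of the top face of the grey drip stand, a fixed bridge 266 mm long (x), 70 mm wide (y), its top 115 mm above the counter, 10 mm thick, open below between four thin corner legs. Five equal 28 mm through holes in a row along x, 48 mm apart, from -96 to 96 mm, in which the rinsed rods hang in any order.
- rack: Graded rack: fixed blue block 230 mm long (x), 70 mm wide (y), 50 mm high, origin under its centre. Five holes in a row along its middle, for 8, 12, 16, 20 and 24 mm rods from -x to +x, at x = -88, -44, 0, 44, 88 mm.
- hole8 (a point): Centre of the mouth of the rack's hole for 8 mm rods, at x = -88 mm of the rack, 50 mm above the counter; hole 10 mm in diameter, 40 mm deep, closed below.
- hole12 (a point): Centre of the mouth of the rack's hole for 12 mm rods, at x = -44 mm of the rack, 50 mm above the counter; hole 14 mm in diameter, 40 mm deep, closed below.
- hole16 (a point): Centre of the mouth of the rack's hole for 16 mm rods, at x = 0 mm of the rack, 50 mm above the counter; hole 18 mm in diameter, 40 mm deep, closed below.
- hole20 (a point): Centre of the mouth of the rack's hole for 20 mm rods, at x = 44 mm of the rack, 50 mm above the counter; hole 22 mm in diameter, 40 mm deep, closed below.
- hole24 (a point): Centre of the mouth of the rack's hole for 24 mm rods, at x = 88 mm of the rack, 50 mm above the counter; hole 26 mm in diameter, 40 mm deep, closed below.
- rod8_grip (a point): Centre of the red handle (32 mm diameter, 60 mm long) of the 8 mm sharpening rod; may be absent. z runs up the rod. Below the handle a 26 mm brass ferrule 10 mm long, then a round 8 mm shank 90 mm long, tip (tapered over 5 mm) 130 mm below this point. 0.12 kg. Starts upright in the drip stand, handle resting on its top. In its rack hole, fully down, this point is 140 mm above the counter.
- rod12_grip (a point): Centre of the yellow handle (32 mm diameter, 60 mm long) of the 12 mm sharpening rod; may be absent. z runs up the rod. Below the handle a 26 mm brass ferrule 10 mm long, then a round 12 mm shank 90 mm long, tip (tapered over 5 mm) 130 mm below this point. 0.12 kg. Starts upright in the drip stand, handle resting on its top. In its rack hole, fully down, this point is 140 mm above the counter.
- rod16_grip (a point): Centre of the green handle (32 mm diameter, 60 mm long) of the 16 mm sharpening rod; may be absent. z runs up the rod. Below the handle a 26 mm brass ferrule 10 mm long, then a round 16 mm shank 90 mm long, tip (tapered over 5 mm) 130 mm below this point. 0.12 kg. Starts upright in the drip stand, handle resting on its top. In its rack hole, fully down, this point is 140 mm above the counter.
- rod20_grip (a point): Centre of the white handle (32 mm diameter, 60 mm long) of the 20 mm sharpening rod; may be absent. z runs up the rod. Below the handle a 26 mm brass ferrule 10 mm long, then a round 20 mm shank 90 mm long, tip (tapered over 5 mm) 130 mm below this point. 0.12 kg. Starts upright in the drip stand, handle resting on its top. In its rack hole, fully down, this point is 140 mm above the counter.
- rod24_grip (a point): Centre of the black handle (32 mm diameter, 60 mm long) of the 24 mm sharpening rod; may be absent. z runs up the rod. Below the handle a 26 mm brass ferrule 10 mm long, then a round 24 mm shank 90 mm long, tip (tapered over 5 mm) 130 mm below this point. 0.12 kg. Starts upright in the drip stand, handle resting on its top. In its rack hole, fully down, this point is 140 mm above the counter.
- soap: White plastic soap bottle with a red cap, 60 mm across, 130 mm high, origin under its centre; to be left alone.
- dresser: Cream dressing stone 70 x 40 x 30 mm, origin under its centre; to be left alone.
There are look-alikes about, which are no part of the job. What is meant by the part that bears rod12_grip is not purple, and is the smaller of those in its own colour.

How it is judged:
On the way, in this order (a step that is already met when the one before it is completed fails the run):
1. the jaw is drawn fully back (value of joint jaw below 0.01 m), for 0.1 s.
2. the whetstone lies flat on the holder's bed between the side lugs, stop and jaw (x of stone_mid in the frame of bed_mid between -0.006 and 0.006 m and z of stone_mid in the frame of bed_mid between 0.008 and 0.0165 m and angle between the y axis of stone_mid and the y axis of bed_mid, either way round below 0.1 rad and angle between stone_mid's own z axis and vertical below 0.08 rad and y of stone_mid in the frame of bed_mid between -0.0225 and 0.022 m), for 0.2 s.
3. the jaw is pushed up and the stone sits against the fixed stop (x of stone_mid in the frame of bed_mid between -0.006 and 0.006 m and z of stone_mid in the frame of bed_mid between 0.008 and 0.0165 m and angle between the y axis of stone_mid and the y axis of bed_mid, either way round below 0.1 rad and angle between stone_mid's own z axis and vertical below 0.08 rad and y of stone_mid in the frame of bed_mid between -0.0215 and -0.0135 m and value of joint jaw above 0.0315 m), for 0.2 s.
At the end, for the whole second after the job is handed in: Stone flat on the bed, 6 mm and 0.1 rad of centred, within 4 mm of the fixed stop; jaw joint above 0.0315; each rod present in the hole of its own diameter (handle centre within 13 mm of the hole axis, under 147 mm high, tilt under 0.12 rad); all at rest (all of step 3 and linear speed of whetstone below 0.02 m/s and horizontal distance between rod8_grip and hole8 below 0.013 m and height (world z) of each of rod8_grip, rod12_grip, rod16_grip, rod20_grip, rod24_grip below 0.147 m and angle between each of rod8_grip, rod12_grip, rod16_grip, rod20_grip, rod24_grip's own z axis and vertical below 0.12 rad and linear speed of each of rod8, rod12, rod16, rod20, rod24 below 0.03 m/s and horizontal distance between rod12_grip and hole12 below 0.013 m and horizontal distance between rod16_grip and hole16 below 0.013 m and horizontal distance between rod20_grip and hole20 below 0.013 m and horizontal distance between rod24_grip and hole24 below 0.013 m); the robot touches nothing.
It fails at once if one of the other things on the counter is moved more than 40 mm (distance of any of soap, dresser from where it was at the start of the episode above 0.04 m).
Of rod8, rod12, rod16, rod20, rod24 only 3 to 5 are there at a start; the rules pass over those that are not, and their reading is None.
At some moment in a run one of whetstone may be knocked a few centimetres aside while the robot is not near it.
It also fails if it takes over 210 s, if anything falls off the work surface, if the arm or the gripper's body presses on something with over 40 N, if the wrist force passes 120 N, or if a joint passes its speed limit or range.

## Working session

There is one attempt and no reset: what is moved stays moved. The work goes in short steps, each a Python script; the robot and the scene stay as the last script left them, time stands still between calls to the robot, and variables do not carry over. Pictures are saved under pics/ and viewed, and the job is handed in when it is done.

```bash
ls; mkdir -p pics
cat > h.py <<'E'
import numpy as np, cv2
from bench import *
def snap(cam,name):
    im=np.asarray(read_camera(cam)); cv2.imwrite(f'pics/{name}.png',cv2.cvtColor(im,cv2.COLOR_RGB2BGR)); return im
def ray(cam,px,P=None):
    P=P or camera_params(cam); K=np.array(P['K']); T=np.array(P['camera_from_world'])
    x=(px[0]-K[0,2])/K[0,0]; y=(px[1]-K[1,2])/K[1,1]
    if cam=='wrist':
        r=np.hypot(x,y); d=np.array([x/r*np.sin(r),y/r*np.sin(r),np.cos(r)]) if r>1e-9 else np.array([0,0,1.])
    else: d=np.array([x,y,1.])
    R=T[:3,:3]; return -R.T@T[:3,3], R.T@d
def onz(cam,px,z,P=None):
    o,d=ray(cam,px,P); return o+d*(z-o[2])/d[2]
def proj(cam,p,P=None):
    P=P or camera_params(cam); K=np.array(P['K']); T=np.array(P['camera_from_world'])
    c=T[:3,:3]@np.asarray(p)+T[:3,3]
    if cam=='wrist':
        th=np.arctan2(np.hypot(c[0],c[1]),c[2]); s=np.hypot(c[0],c[1]); u=c[:2]/s*th
    else: u=c[:2]/c[2]
    return np.array([K[0,0]*u[0]+K[0,2],K[1,1]*u[1]+K[1,2]])
E
python3 - <<'E'
from h import *
for c in ['scene','top','wrist']: snap(c,c+'0')
for c in ['scene','top']:
    P=camera_params(c);print(c,np.array(P['K']).round(1).tolist(),np.array(P['camera_from_world']).round(3).tolist())
for n in ['holder','stop_face','jaw_grip','stone_mid','stand_top','rack','hole8','hole24','rod8_grip','rod12_grip','rod16_grip','rod20_grip','rod24_grip','soap','dresser','bed_mid']:
    for c in ['top','scene']:
        print(n,c,[(np.round(d['at']).tolist(),round(d['confidence'],2)) for d in tip_of(c,n)])
print(read_time_s())
E
```

```text
pics
scene [[498.2, 0.0, 285.3], [0.0, 498.2, 203.8], [0.0, 0.0, 1.0]] [[0.752, 0.659, 0.015, -0.435], [0.486, -0.539, -0.688, -0.157], [-0.445, 0.525, -0.726, 1.579], [0.0, 0.0, 0.0, 1.0]]
top [[544.2, 0.0, 285.6], [0.0, 544.2, 202.3], [0.0, 0.0, 1.0]] [[0.021, -1.0, -0.008, 0.044], [-0.998, -0.02, -0.065, 0.559], [0.065, 0.01, -0.998, 1.554], [0.0, 0.0, 0.0, 1.0]]
holder top [([309.0, 184.0], 0.95), ([237.0, 156.0], 0.45), ([413.0, 247.0], 0.33)]
holder scene [([294.0, 261.0], 0.83)]
stop_face top [([342.0, 176.0], 0.64), ([195.0, 177.0], 0.17)]
stop_face scene [([276.0, 281.0], 0.64)]
jaw_grip top [([285.0, 184.0], 0.74)]
jaw_grip scene [([307.0, 223.0], 0.7)]
stone_mid top [([316.0, 244.0], 0.63)]
stone_mid scene [([238.0, 231.0], 0.71), ([274.0, 322.0], 0.53), ([185.0, 298.0], 0.3)]
stand_top top [([193.0, 216.0], 0.71)]
stand_top scene [([237.0, 230.0], 0.74), ([338.0, 147.0], 0.71)]
rack top [([410.0, 228.0], 0.88), ([409.0, 213.0], 0.41)]
rack scene [([172.0, 303.0], 0.57)]
hole8 top [([415.0, 262.0], 0.93), ([417.0, 227.0], 0.86), ([409.0, 213.0], 0.81), ([411.0, 244.0], 0.7
[... 720 characters left out ...]
, 246.0], 0.67), ([190.0, 212.0], 0.64), ([339.0, 174.0], 0.52)]
rod12_grip scene [([339.0, 140.0], 0.85), ([293.0, 137.0], 0.76), ([274.0, 282.0], 0.7)]
rod16_grip top [([197.0, 198.0], 0.56), ([184.0, 233.0], 0.22)]
rod16_grip scene [([355.0, 150.0], 0.62)]
rod20_grip top [([192.0, 214.0], 0.21)]
rod20_grip scene [([331.0, 133.0], 0.85), ([143.0, 273.0], 0.65), ([354.0, 149.0], 0.23)]
rod24_grip top []
rod24_grip scene []
soap top [([370.0, 154.0], 0.69)]
soap scene [([274.0, 324.0], 0.81)]
dresser top [([234.0, 155.0], 0.8), ([191.0, 212.0], 0.63)]
dresser scene [([366.0, 230.0], 0.8)]
bed_mid top [([308.0, 178.0], 0.57), ([188.0, 214.0], 0.51)]
bed_mid scene [([292.0, 254.0], 0.87)]
1.75
```

View pics/top0.png

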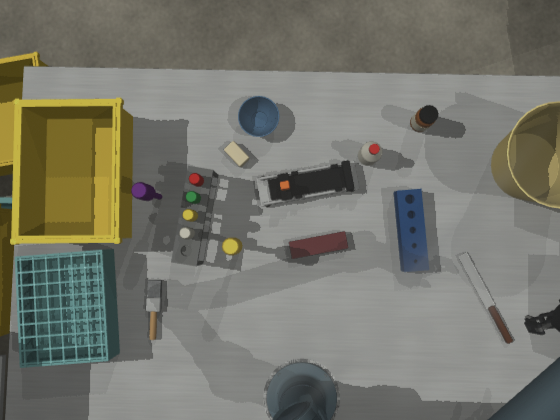

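View pics/scene0.png

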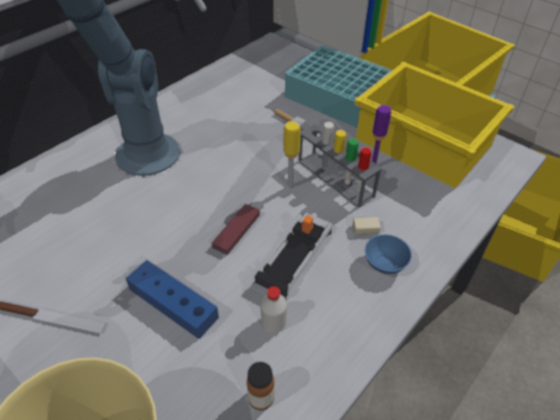

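Run:
```python
import cv2
t=cv2.imread('pics/top0.png');s=cv2.imread('pics/scene0.png')
cv2.imwrite('pics/c1.png',cv2.resize(t[120:280,130:330],None,fx=4,fy=3.75,interpolation=2)) 
cv2.imwrite('pics/c2.png',cv2.resize(s[90:240,270:400],None,fx=4,fy=4,interpolation=2))
```

```text
(no output)
```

View pics/c1.png

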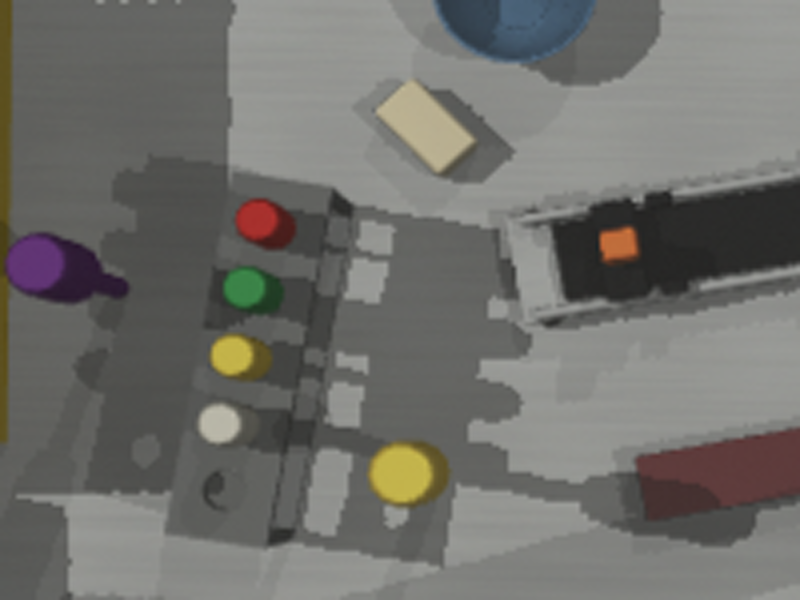

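View pics/c2.png

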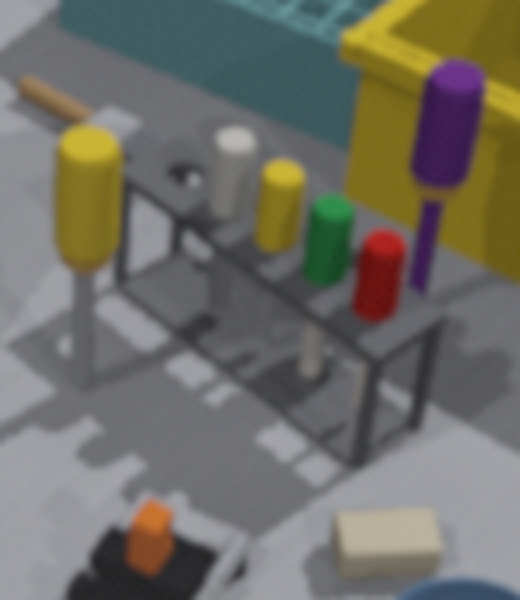

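Candidates for rod12: the large yellow at top (231,246), the purple one at top (143,191), and the small yellow in the stand at top (189,214). The small yellow one in the stand fits the description. Red, green and white also hang there. The fifth hole, about (183,250), looks empty.

Run:
```python
from h import *
im=cv2.cvtColor(cv2.imread('pics/top0.png'),cv2.COLOR_BGR2HSV)
P=camera_params('top')
for n,px in dict(red=(195,179),green=(191,197),yel=(188.5,214.5),white=(184.7,232.7),bigy=(230.5,246)).items():
    print(n,onz('top',px,.175,P).round(3))
print('hole5',onz('top',(183.5,250),.115,P).round(3))
for px in [(410,199),(410.5,213.5),(411.5,229),(414.5,244.5),(415.5,261)]: print('rackhole',onz('top',px,.05,P).round(3))
for px in [(289,241),(346,232),(349,247),(292,258)]: print('stone',onz('top',px,.025,P).round(3))
print('fin',onz('top',(284.5,184.5),.093,P).round(3))
for n in ['stop_face','bed_mid']: print(n,onz('top',tip_of('top',n)[0]['at'],.03,P).round(3))
print('dresser',onz('top',(236,154),.03,P).round(3),'soap',onz('top',(373,150),.13,P).round(3))
W=camera_params('wrist');print(np.array(W['K']));T=np.array(W['camera_from_world']);print('cam',(-T[:3,:3].T@T[:3,3]).round(3),T[:3,:3].round(2),read_eef_pos(),read_tcp_rot())
print(onz('scene',(315,178)if 0 else (84/4+270,90+385/4),0).round(3),onz('scene',(375,170),0).round(3))
```

```text
red [0.604 0.292 0.175]
green [0.557 0.301 0.175]
yel [0.511 0.306 0.175]
white [0.463 0.314 0.175]
bigy [0.431 0.194 0.175]
hole5 [0.417 0.328 0.115]
rackhole [ 0.572 -0.296  0.05 ]
rackhole [ 0.531 -0.298  0.05 ]
rackhole [ 0.488 -0.301  0.05 ]
rackhole [ 0.444 -0.309  0.05 ]
rackhole [ 0.398 -0.313  0.05 ]
stone [0.447 0.043 0.025]
stone [ 0.476 -0.119  0.025]
stone [ 0.433 -0.128  0.025]
stone [0.398 0.034 0.025]
fin [0.602 0.059 0.093]
stop_face [ 0.637 -0.105  0.03 ]
bed_mid [ 0.629 -0.006  0.03 ]
dresser [0.694 0.202 0.03 ] soap [ 0.697 -0.178  0.13 ]
[[325.1922621    0.         281.69457518]
 [  0.         325.1922621  206.63840426]
 [  0.           0.           1.        ]]
cam [ 0.351 -0.551  0.374] [[ 0.45 -0.9  -0.  ]
 [-0.86 -0.43  0.27]
 [-0.24 -0.12 -0.96]] [ 0.29019314 -0.58163143  0.25026081] [ 9.73346106e-01  2.29341138e-01  3.10736867e-06 -1.02501164e-05]
[0.431 0.195 0.   ] [0.577 0.424 0.   ]
```

View pics/wrist0.png

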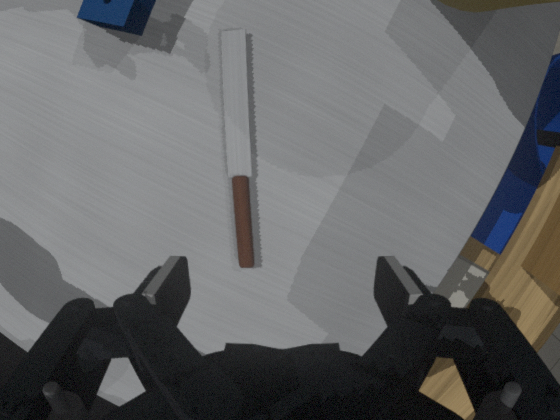

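```bash
cat >> h.py <<'E'
def down(psi): return [np.cos(psi/2),np.sin(psi/2),0,0]
import json
def wsnap(name):
    P=camera_params('wrist'); im=snap('wrist',name)
    json.dump({k:np.array(v).tolist() for k,v in P.items() if k in('K','camera_from_world')},open(f'pics/{name}.json','w')); return im,P
def load(name): return json.load(open(f'pics/{name}.json'))
E
python3 - <<'E'
from h import *
move_ptp([.42,-.3,.28],down(0)); wsnap('wrack')
move_ptp([.55,-.02,.33],down(0)); wsnap('wholder')
print(read_time_s(),read_qpos())
E
```

```text
4.3333 [ 0.23952772  0.15073418 -0.30208434  1.73064912  0.04793982  1.26854191
 -1.64896993]
```

View pics/wrack.png

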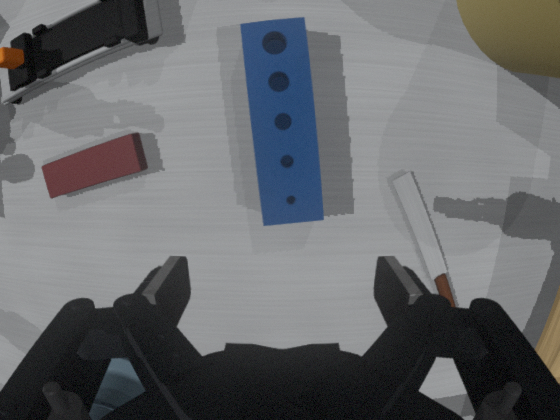

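View pics/wholder.png

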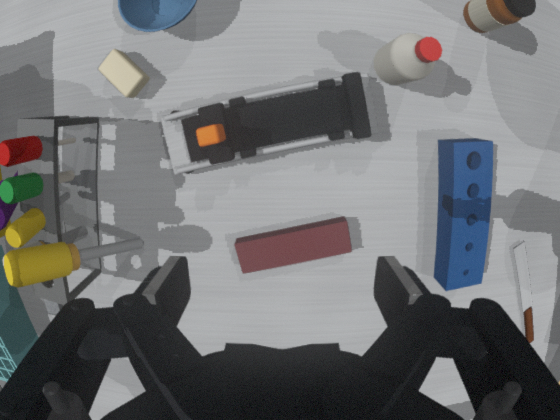

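The rack holes run from (275,42) for the largest to (291,200) for the smallest. The holder's jaw fin is at (210,134) and its stop at (355,107). The stone is around (293,245).

Run:
```python
from h import *
P=load('wrack'); im=cv2.imread('pics/wrack.png').astype(int)
b,g,r=im[...,0],im[...,1],im[...,2]
roi=np.zeros(b.shape,np.uint8); cv2.fillPoly(roi,[np.array([(246,28),(301,24),(318,215),(268,220)])],1)
m=((roi==1)&(b<100)).astype(np.uint8)
n,_,st,c=cv2.connectedComponentsWithStats(m)
w=[]
for i in range(1,n):
    if st[i,4]>10: w.append(onz('wrist',c[i],.05,P)); print(c[i].round(1),st[i,2:],w[-1].round(4))
w=np.array(sorted(w,key=lambda v:v[0]))[:,:2]
loc=np.array([-.088,-.044,0,.044,.088])
cen=w.mean(0); d=(loc[:,None]*(w-cen)).sum(0); th=np.arctan2(d[1],d[0]); u=np.array([np.cos(th),np.sin(th)])
print('rack',cen.round(4),th.round(4)); print((w-(cen+loc[:,None]*u)).round(4))
P2=load('wholder')
for p in [(474,160),(474,190),(470,219),(469,247),(465,273)]: print(onz('wrist',p,.05,P2).round(4))
t=cv2.imread('pics/wholder.png')
cv2.imwrite('pics/c3.png',cv2.resize(t[60:180,155:385],None,fx=3.4,fy=3.4,interpolation=2))
cv2.imwrite('pics/c4.png',cv2.resize(t[205:285,225:365],None,fx=5,fy=5,interpolation=2))
```

```text
[274.1  42.4] [ 25  24 466] [ 0.571  -0.2933  0.05  ]
[278.2  81.2] [ 22  21 351] [ 0.5275 -0.2976  0.05  ]
[282.5 121.1] [ 18  18 247] [ 0.4838 -0.3021  0.05  ]
[286.6 161.1] [ 14  14 148] [ 0.44   -0.3064  0.05  ]
[290.4 199.6] [10 10 73] [ 0.3964 -0.3107  0.05  ]
rack [ 0.4838 -0.302 ] 0.1
[[ 0.0002  0.0001]
 [ 0.0001 -0.    ]
 [ 0.0001 -0.    ]
 [-0.0001  0.    ]
 [-0.0003 -0.    ]]
[ 0.5712 -0.2939  0.05  ]
[ 0.5277 -0.2997  0.05  ]
[ 0.4838 -0.2998  0.05  ]
[ 0.4389 -0.3072  0.05  ]
[ 0.3942 -0.31    0.05  ]
```

View pics/c3.png

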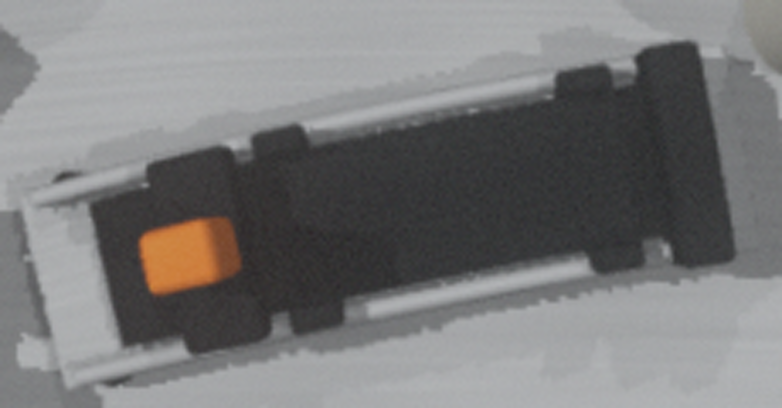

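View pics/c4.png

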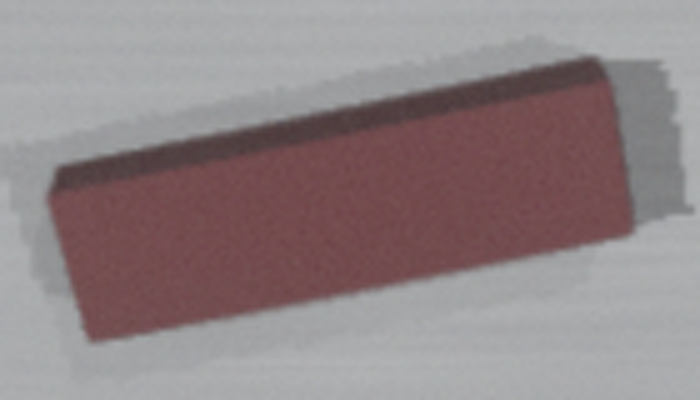

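```bash
cat > ov.py <<'E'
from h import *
import sys
def overlay(name,bx,by,th,q,out,box,s):
    P=load(name); im=cv2.imread(f'pics/{name}.png'); x0,y0,x1,y1=box
    c=cv2.resize(im[y0:y1,x0:x1],None,fx=s,fy=s,interpolation=2)
    u=np.array([np.cos(th),np.sin(th)]);v=np.array([-u[1],u[0]])
    def W(x,y,z): return np.r_[np.array([bx,by])+u*x+v*y,z]
    def poly(pts,col):
        p=np.array([((proj('wrist',W(*a),P)-[x0,y0]+.5)*s-.5) for a in pts]); cv2.polylines(c,[np.round(p).astype(int)],True,col,1)
    for sx in(-1,1):
        for a,b in((-.088,-.068),(.028,.048)):
            poly([(sx*.029,a,.042),(sx*.029,b,.042),(sx*.0375,b,.042),(sx*.0375,a,.042)],(0,255,0))
    poly([(-.0425,-.1,.048),(.0425,-.1,.048)],(0,255,255))
    poly([(-.0425,-.1,.03),(.0425,-.1,.03)],(255,255,0))
    poly([(-.0425,-.145,.02),(.0425,-.145,.02),(.0425,.145,.02),(-.0425,.145,.02)],(255,0,255))
    y=.116-q
    poly([(-.011,y-.013,.093),(.011,y-.013,.093),(.011,y+.013,.093),(-.011,y+.013,.093)],(255,0,0))
    poly([(-.0375,y-.016,.05),(.0375,y-.016,.05)],(0,0,255))
    cv2.imwrite(out,c)
E
python3 - <<'E'
from h import *
from ov import overlay
P=load('wholder')
f=lambda x,y,z:onz('wrist',(155+x/3.4,60+y/3.4),z,P)
fin=f(180,258,.093); a=f(637,58,.048);b=f(671,265,.048)
print(fin.round(4),a.round(4),b.round(4),np.linalg.norm(a-b))
e1=f(45,205,.042);
L=[f(557,70,.042),f(612,68,.042),f(254,130,.042),f(306,128,.042)]
R=[f(590,268,.042),f(642,262,.042),f(292,330,.042),f(343,322,.042)]
print(np.array(L).round(4),np.array(R).round(4))
d=fin-(a+b)/2; th=np.arctan2(-d[0],d[1]); print(th, np.hypot(*d[:2]))
s=(a+b)/2; v=d[:2]/np.hypot(*d[:2]); bm=fin[:2]-v*.070; print(bm)
overlay('wholder',bm[0],bm[1],th,.046,'pics/o1.png',(155,60,385,180),3.4)
E
```

```text
[0.5991 0.0599 0.093 ] [ 0.6698 -0.0981  0.048 ] [ 0.5931 -0.1116  0.048 ] 0.07793440461129653
[[ 0.665  -0.0693  0.042 ]
 [ 0.6664 -0.0898  0.042 ]
 [ 0.6435  0.0423  0.042 ]
 [ 0.6436  0.0229  0.042 ]] [[ 0.591  -0.082   0.042 ]
 [ 0.5936 -0.1017  0.042 ]
 [ 0.568   0.0295  0.042 ]
 [ 0.5707  0.0102  0.042 ]]
0.19390136809567332 0.16789412515563645
[ 0.61259768 -0.00876533]
```

View pics/o1.png

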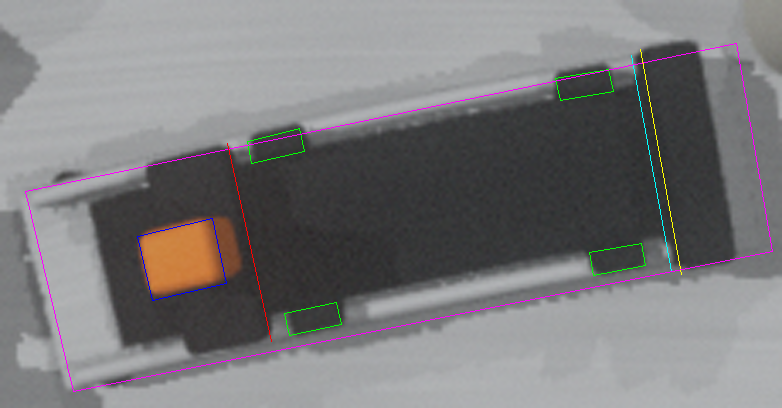

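Run:
```python
from h import *
th=.196; psi=th-np.pi/2; q=down(psi)
print(inverse_kinematics([.599,.06,.078],q), inverse_kinematics([.599,.06,.078],down(psi+np.pi)))
move_gripper(.055,40)
move_ptp([.599,.0600,.16],q); movel([.599,.0600,.078],q,.12)
move_gripper(0.0,40); print(read_finger_gap(),read_ft_force(),read_eef_pos())
v=np.array([-np.sin(th),np.cos(th)])
p=np.array([.599,.06])
for s in (.02,.04,.045,.048,.051):
    movel([*(p+v*s),.078],None,.06); f=read_ft_force(); print(s,np.round(f,1),np.round(read_eef_pos(),4),read_finger_gap())
    if np.hypot(f[0],f[1])>20: break
print(read_time_s())
```

```text
[-0.72053439  0.60240299  0.70327376  1.86332159 -0.50406355  0.86132586
 -2.71135101] [ 0.21618287  0.54829056 -0.47806664  1.81640991  0.32347744  0.85474288
 -0.22077988]
0.021182552843799208 [ 0.94828097 -0.51082531  3.09784487] [0.60009546 0.06019001 0.07909294]
0.02 [ 0.5 -0.8  5. ] [0.5962 0.0796 0.0791] 0.02167954994487573
0.04 [ 0.3 -0.8  6.4] [0.5922 0.0997 0.079 ] 0.021618656963488612
0.045 [ 1.5 -3.1  5. ] [0.5914 0.1035 0.0791] 0.02128876772890042
0.048 [ 2.  -6.4  4.7] [0.5914 0.1036 0.0791] 0.021815523980249153
0.051 [  3.9 -10.6   2.8] [0.5913 0.1037 0.079 ] 0.021325021410041476
8.7667
```

Jaw has reached its back stop, and the fin line agrees with the lug estimate. Next I look at the holder and the stone from close up.

Run:
```python
from h import *
psi=.196-np.pi/2; q=down(psi)
move_gripper(.055); p=read_eef_pos(); movel([p[0],p[1],.2],q,.2)
move_ptp([.597,.075,.24],q); wsnap('wh2')
move_ptp([.42,.03,.22],q); wsnap('ws2'); move_gripper(.085)
print(read_time_s())
from ov import overlay
overlay('wh2',.6138,-.0100,.197,0,'pics/o2.png',(140,0,420,230),2.85)
```

```text
Traceback (most recent call last):
bench.MotionError: the arm cannot take that pose within its joint ranges
```

Run:
```python
from h import *
psi=.197+np.pi/2; q=down(psi)
print(read_eef_pos(),read_ft_force())
move_ptp([.627,-.08,.26],q); wsnap('wh2')
move_ptp([.45,-.11,.22],q); wsnap('ws2'); move_gripper(.085)
print(read_time_s(),read_qpos())
from ov import overlay
overlay('wh2',.6138,-.0100,.197,0,'pics/o2.png',(140,0,420,230),2.85)
```

```text
[0.59632875 0.07437806 0.23894532] [ 0.4730485  -0.09030428 -0.54314633]
13.8167 [ 1.43291477  0.39968001 -1.46095847  2.0166989   0.44356942  1.11919414
 -0.02533887]
```

View pics/o2.png

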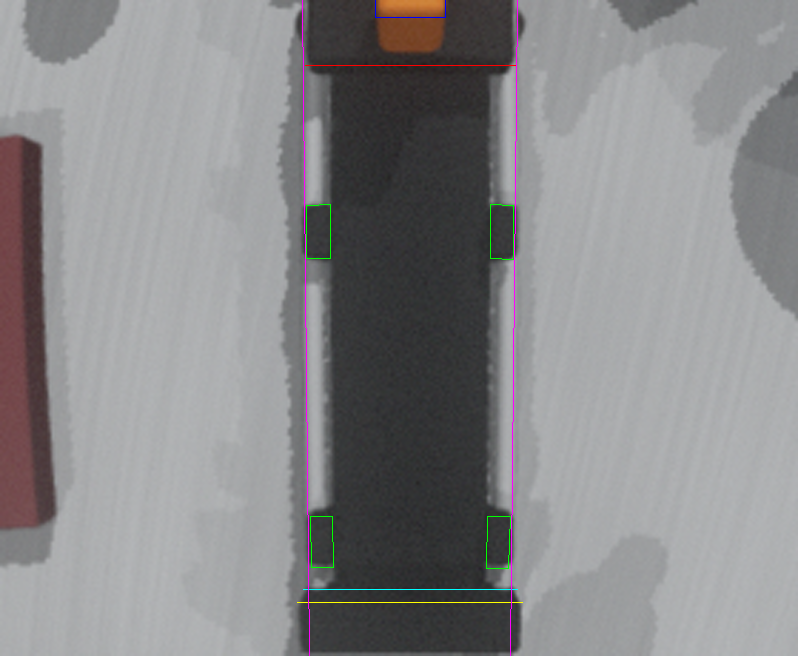

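View pics/ws2.png

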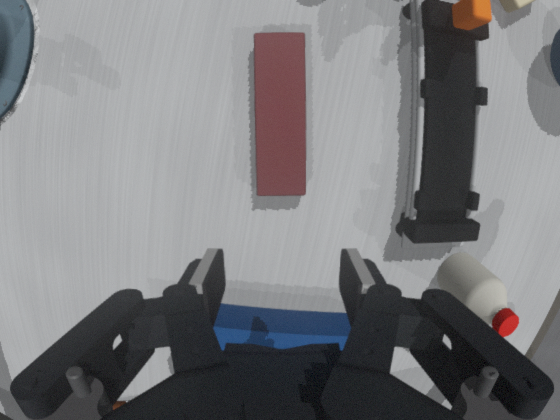

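```bash
cat >> h.py <<'E'
def find_stone(name,z=.025,hlo=0.0):
    P=load(name); im=cv2.imread(f'pics/{name}.png').astype(int); b,g,r=im[...,0],im[...,1],im[...,2]
    m=((r>b+22)&(r>g+22)&(r>60)&(abs(g-b)<22)).astype(np.uint8)
    m[300:]=0
    n,l,st,c=cv2.connectedComponentsWithStats(m)
    best=None
    for i in range(1,n):
        if st[i,4]<800: continue
        cs,_=cv2.findContours((l==i).astype(np.uint8),0,1); ct=cs[0][:,0,:]
        w=np.array([onz('wrist',p,z,P)[:2] for p in ct])*1000
        (cx,cy),(a,bb),ang=cv2.minAreaRect(w.astype(np.float32)); 
        bx=cv2.boxPoints(((cx,cy),(a,bb),ang)); e=[bx[1]-bx[0],bx[2]-bx[1]]; L=max(e,key=np.linalg.norm)
        if L[1]<0: L=-L
        print(name,'cen',cx,cy,'size',a,bb,'th',np.arctan2(-L[0],L[1]),'px',c[i])
E
python3 - <<'E'
from h import *
find_stone('ws2'); find_stone('wholder'); find_stone('wrack')
E
```

```text
ws2 cen 435.55267333984375 -38.62648010253906 size 48.61878967285156 162.91757202148438 th 0.20796265 px [280.02229974 113.07985549]
wholder cen 596.9090576171875 420.45709228515625 size 117.07105255126953 47.17533493041992 th -0.0037151584 px [ 19.78530534 150.13454198]
wholder cen 436.4667663574219 -38.185096740722656 size 48.52748107910156 162.76425170898438 th 0.20831434 px [293.54612968 246.93716081]
wrack cen 436.02886962890625 -39.30809783935547 size 48.4546012878418 162.9270477294922 th 0.20863004 px [ 91.56889938 166.0330481 ]
```

Run:
```python
from h import *
th=.208
for s in(1,-1):
  for p,t in(([.436,-.0385,.1],.208),([.436,-.0385,.024],.208),([.6154,-.018,.1],.197),([.6154,-.018,.054],.197)):
    k=inverse_kinematics(p,down(t+s*np.pi/2)); print(s,p,None if k is None else np.round(k,2))
```

```text
1 [0.436, -0.0385, 0.1] [ 1.07  0.49 -1.21  2.17  0.6   0.88 -0.3 ]
1 [0.436, -0.0385, 0.024] [ 0.88  0.59 -1.    2.2   0.76  0.75 -0.42]
1 [0.6154, -0.018, 0.1] [ 0.67  0.7  -0.94  1.76  0.66  1.03 -0.32]
1 [0.6154, -0.018, 0.054] [ 0.64  0.76 -0.89  1.77  0.71  0.97 -0.35]
-1 [0.436, -0.0385, 0.1] [-0.85  0.3   0.94  2.24 -0.35  0.75 -2.6 ]
-1 [0.436, -0.0385, 0.024] [-0.81  0.55  0.93  2.27 -0.75  0.66 -2.27]
-1 [0.6154, -0.018, 0.1] [ 0.89  1.05 -1.39  1.75  1.08  1.33  2.59]
-1 [0.6154, -0.018, 0.054] [ 0.86  1.09 -1.32  1.77  1.12  1.26  2.57]
```

Run:
```python
from h import *
q=down(.208+np.pi/2); qp=down(.197+np.pi/2)
c=np.array([.4357,-.0385])
move_ptp([*c,.11],q); movel([*c,.024],q,.12); print(read_ft_force())
move_gripper(0,90); print('gap',read_finger_gap(),read_ft_force())
movel([*c,.13],q,.12); print('gap',read_finger_gap(),read_ft_force(),read_eef_pos())
print(read_time_s())
th=.197;u=np.array([np.cos(th),np.sin(th)]);v=np.array([-u[1],u[0]])
t=np.array([.6138,-.0100])+v*-.008
movel([*t,.13],qp,.15); im=snap('scene','s1'); wsnap('w1')
f0=read_ft_force(); print(f0)
for z in(.08,.062,.058,.0555,.054):
    movel([*t,z],qp,.06); f=read_ft_force(); print(z,np.round(f,1),np.round(read_eef_pos(),4))
    if f[2]-f0[2]>6: break
print(read_time_s())
```

```text
[ 0.58408459  0.16354071 -0.5803792 ]
gap 0.047687821472985926 [-1.90359701 -0.34512324  8.00878012]
gap 0.04785592620064254 [-0.27559328 -0.36578034 -5.48661268] [ 0.43465519 -0.03867596  0.12916099]
16.7333
[-0.75724282  0.0707275  -4.81627315]
0.08 [ 0.9 -0.5 -5.4] [ 0.6158 -0.0176  0.0804]
0.062 [ 0.3 -0.2 -4.9] [ 0.6148 -0.018   0.0612]
0.058 [-0.  -1.5 -5.5] [ 0.6152 -0.0179  0.0578]
0.0555 [ 0.6  0.4 -4.9] [ 0.6153 -0.0179  0.0554]
0.054 [-4.  -0.7  3.4] [ 0.6155 -0.0178  0.0552]
20.375
```

View pics/s1.png

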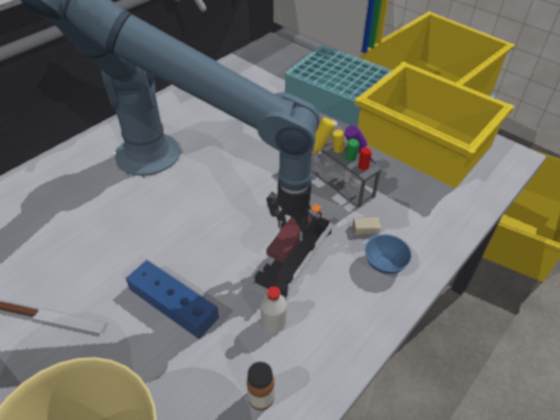

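Run:
```python
from h import *
qp=down(.197+np.pi/2); p=read_eef_pos()
move_gripper(.08,40); pause(.3); movel([p[0],p[1],.16],qp,.15)
move_ptp([.627,-.08,.26],qp); wsnap('wh3'); find_stone('wh3',.055)
from ov import overlay
overlay('wh3',.6138,-.0100,.197,0,'pics/o3.png',(140,0,420,230),2.85)
P=load('wh3');print(read_time_s())
```

```text
wh3 cen 615.4944458007812 -17.110877990722656 size 49.123966217041016 162.98416137695312 th 0.19416368 px [283.26547635 121.72018767]
22.5417
```

View pics/o3.png

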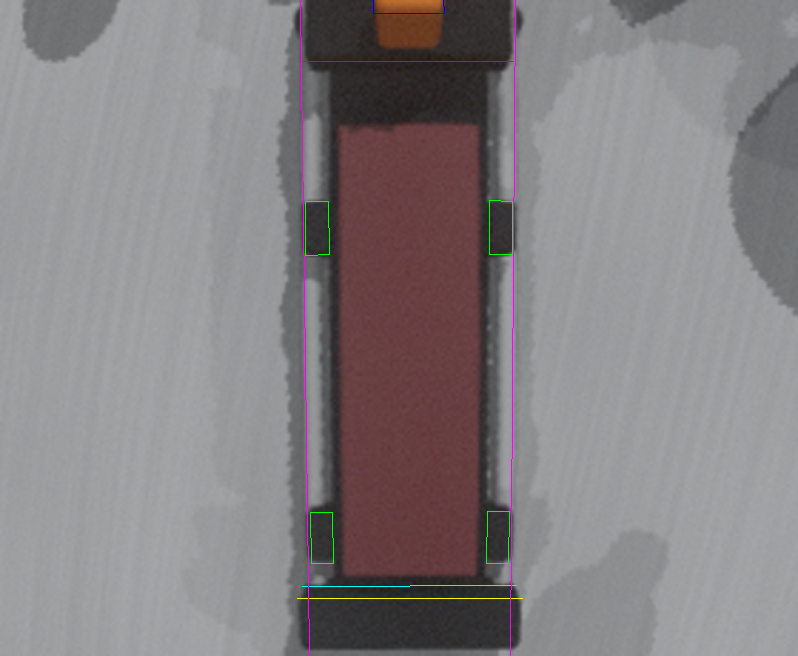

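Stone lies centred on the bed. Next, the jaw.

Run:
```python
from h import *
th=.197; q=down(th+np.pi/2); v=np.array([-np.sin(th),np.cos(th)])
p=np.array([.5910,.1038])
move_gripper(.05,60)
move_ptp([*p,.16],q); movel([*p,.079],q,.12); print(read_ft_force())
move_gripper(0,60); print(read_finger_gap(),read_eef_pos())
p=np.array(read_eef_pos())
for s in (.02,.03,.034,.036,.038,.040,.042):
    movel([*(p[:2]-v*s),.079],None,.05); f=np.array(read_ft_force()); e=np.array(read_eef_pos()); print(s,f.round(1),e.round(4),'moved',round(float(-(e-p)[:2]@v),4))
    if f[:2]@v>16: break
pause(.3); move_gripper(.05); e=read_eef_pos(); movel([e[0],e[1],.2],None,.2)
move_ptp([.627,-.08,.26],q); wsnap('wh4'); find_stone('wh4',.055)
print(read_time_s())
from ov import overlay
overlay('wh4',.6138,-.0100,.197,.035,'pics/o4.png',(140,0,420,230),2.85)
```

```text
[-0.17152652  0.33853517  0.54461448]
0.02107777808712064 [0.5913518  0.10402911 0.08021896]
0.02 [-4.3  1.6  7.6] [0.595  0.0857 0.0802] moved 0.0187
0.03 [-4.2  3.7  6.8] [0.5968 0.0769 0.0802] moved 0.0276
0.034 [-3.   4.   4.9] [0.5972 0.0747 0.0803] moved 0.0299
0.036 [-3.9  6.5  4.7] [0.5975 0.0735 0.0802] moved 0.0311
0.038 [-4.   6.5  5.2] [0.5978 0.0718 0.0802] moved 0.0329
0.04 [-3.2  6.8  4.8] [0.5982 0.0699 0.0803] moved 0.0348
0.042 [-4.   8.6  3.8] [0.5982 0.0696 0.0803] moved 0.0351
wh4 cen 617.184814453125 -25.91620635986328 size 49.267940521240234 162.85948181152344 th 0.19224519 px [284.19403568 130.78708165]
29.3083
```

View pics/o4.png

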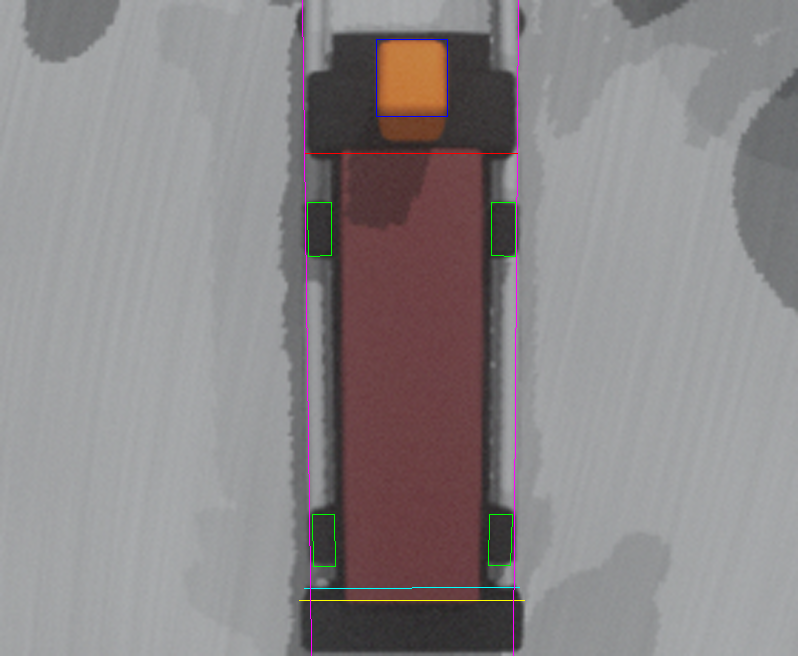

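Run:
```python
from h import *
move_ptp([.55,.1,.33],down(0)) 
move_ptp([.47,.31,.36],down(-.17)); wsnap('wst'); print(read_time_s(),read_qpos())
for n in ['rod8_grip','rod12_grip','rod16_grip','rod20_grip','rod24_grip','stand_top']:
    print(n,[(np.round(d['at'],1).tolist(),round(d['confidence'],2)) for d in tip_of('wrist',n)])
```

```text
31.8917 [ 0.20709527  0.27954108 -1.01707685  1.63449563  0.24304775  1.36484266
 -2.58819534]
rod8_grip [([269.2, 54.7], 0.93)]
rod12_grip [([311.4, 189.0], 0.91), ([238.4, 125.5], 0.89), ([275.8, 149.2], 0.76)]
rod16_grip [([274.1, 102.4], 0.81), ([482.9, 41.7], 0.56)]
rod20_grip [([270.6, 198.4], 0.94), ([276.1, 151.6], 0.65)]
rod24_grip []
stand_top [([275.1, 145.3], 0.66)]
```

View pics/wst.png

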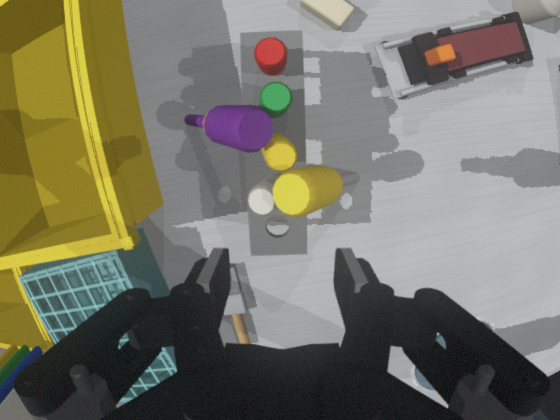

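Run:
```python
from h import *
P=load('wst')
def tri(L):
    A=np.zeros((3,3));b=np.zeros(3)
    for c,px in L:
        o,d=ray(c,px,P if c=='wrist' else None); d/=np.linalg.norm(d); M=np.eye(3)-np.outer(d,d);A+=M;b+=M@o
    x=np.linalg.solve(A,b)
    return x.round(3),[ (proj(c,x,P if c=='wrist' else None)-px).round(1).tolist() for c,px in L]
print('bigy',tri([('top',(230.5,246)),('wrist',(293,195)),('scene',(292,126.5))]))
print('purp',tri([('top',(139.5,190)),('wrist',(253,131)),('scene',(384,109))]))
# overlay handle tops
im=cv2.imread('pics/wst.png').astype(np.uint8)
hsv=cv2.cvtColor(im,cv2.COLOR_BGR2HSV)
cv2.imwrite('pics/c5.png',cv2.resize(im[20:260,160:360],None,fx=3,fy=2.5,interpolation=2))
cv2.imwrite('pics/c6.png',cv2.resize(im[20:260,220:340],None,fx=5,fy=2.5,interpolation=2))
```

```text
bigy (array([0.431, 0.24 , 0.177]), [[-17.7, -0.3], [62.5, 21.0], [11.3, 5.9]])
purp (array([0.563, 0.366, 0.269]), [[17.7, 0.9], [-79.9, -27.8], [-10.8, -5.2]])
```

View pics/c5.png

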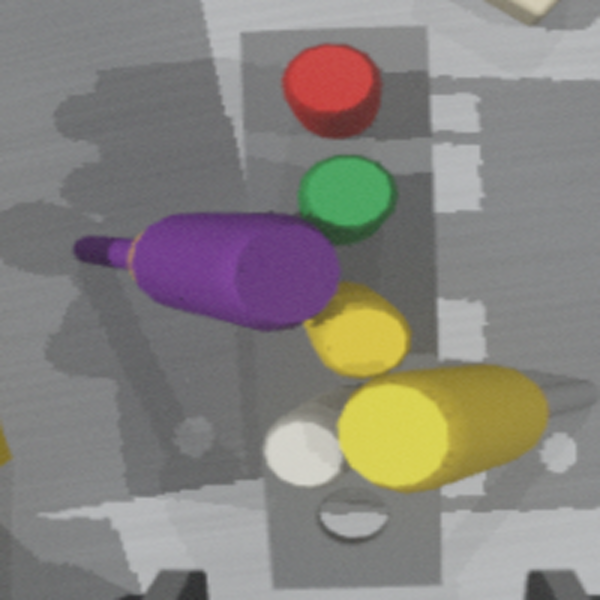

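Run:
```python
from h import *
a=snap('top','top2');b=snap('scene','scene2')
bgr=lambda x:cv2.cvtColor(x,cv2.COLOR_RGB2BGR)
A=cv2.resize(bgr(a)[120:280,130:330],None,fx=2,fy=2,interpolation=2)
B=cv2.resize(bgr(b)[80:240,260:420],None,fx=2.4,fy=2.4,interpolation=2)
cv2.imwrite('pics/c7.png',A);cv2.imwrite('pics/c8.png',B)
```

```text
(no output)
```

View pics/top2.png

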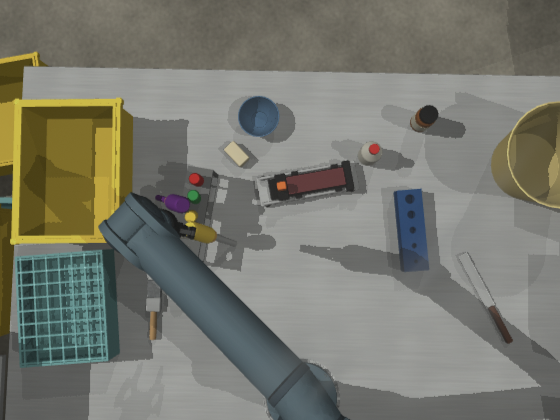

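View pics/scene2.png

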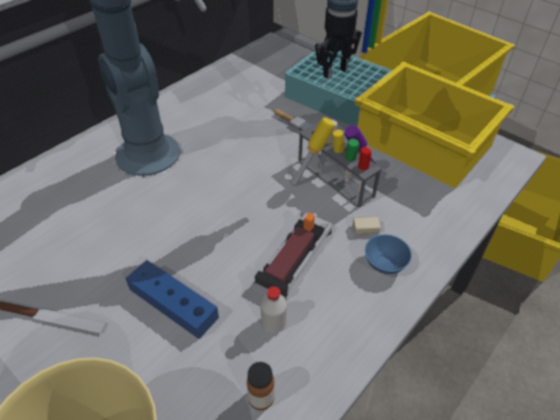

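Both look-alikes, the large yellow and the purple, have tipped over and now lean on the stand. I view the crops to get their extent.

Run:
```python
import cv2
a=cv2.imread('pics/top2.png');b=cv2.imread('pics/scene2.png')
cv2.imwrite('pics/c7.png',cv2.resize(a[160:270,145:255],None,fx=5.4,fy=5.4,interpolation=2))
cv2.imwrite('pics/c8.png',cv2.resize(b[100:220,280:400],None,fx=5,fy=5,interpolation=2))
```

```text
(no output)
```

View pics/c7.png

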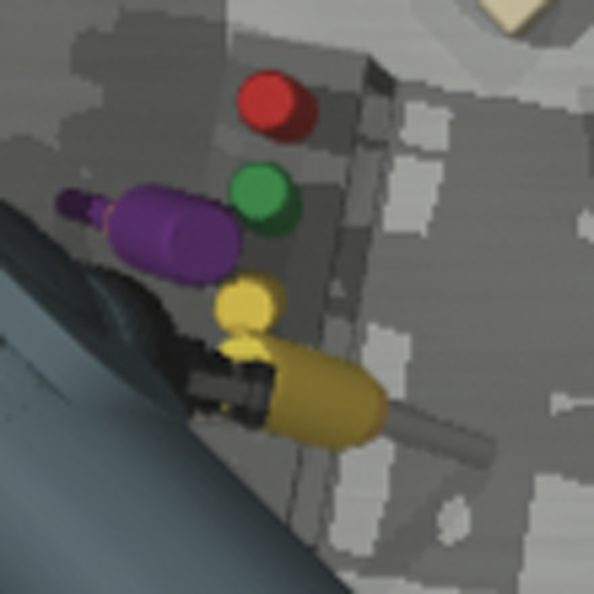

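View pics/c8.png

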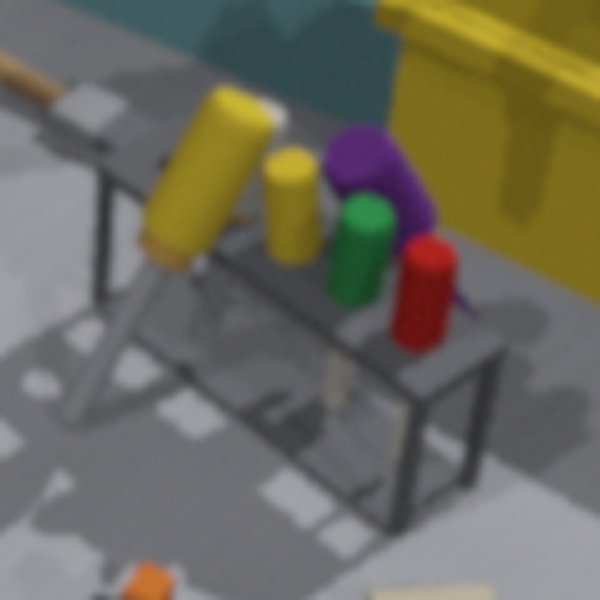

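Run:
```python
from h import *
P=load('wst')
def tri(L):
    A=np.zeros((3,3));b=np.zeros(3)
    for c,px in L:
        o,d=ray(c,px,P if c=='wrist' else None); d/=np.linalg.norm(d); M=np.eye(3)-np.outer(d,d);A+=M;b+=M@o
    x=np.linalg.solve(A,b)
    return x.round(3),[ (proj(c,x,P if c=='wrist' else None)-px).round(1).tolist() for c,px in L]
print('bigy',tri([('wrist',(291,192)),('scene',(328,119))]))
print('bigy base',onz('top',(234.8,244.3),.0).round(3))
print('purp',tri([('top',(182.6,204.8)),('wrist',(256.7,127.2)),('scene',(352,128))]))
print('purp base',onz('top',(157.5,197.8),.0).round(3))
C=lambda x,y:(160+x/3-.3,20+y/2.5-.3)
for n,p in dict(red=(332,76),green=(349,190),yel=(369,333),white=(303,452)).items(): print(n,onz('wrist',C(*p),.175,P).round(4))
print('hole5',onz('wrist',C(353,515),.115,P).round(4))
for p in [(242,33),(428,27),(441,583),(272,586)]: print('standcorner',onz('wrist',C(*p),.115,P).round(4))
```

```text
bigy (array([0.472, 0.299, 0.21 ]), [[1.6, 2.3], [0.8, 0.3]])
bigy base [0.434 0.201 0.   ]
purp (array([0.535, 0.319, 0.201]), [[-0.7, -0.3], [0.4, -1.1], [-0.8, 0.1]])
purp base [0.565 0.431 0.   ]
red [0.6043 0.2957 0.175 ]
green [0.5599 0.2981 0.175 ]
yel [0.5053 0.3014 0.175 ]
white [0.463  0.3307 0.175 ]
hole5 [0.4142 0.3235 0.115 ]
standcorner [0.6443 0.3249 0.115 ]
standcorner [0.6343 0.2561 0.115 ]
standcorner [0.3728 0.2941 0.115 ]
standcorner [0.3832 0.3631 0.115 ]
```

Run:
```python
from h import *
R=np.array([.4838,-.302]); u=np.array([np.cos(.1),np.sin(.1)])
for nm,pos,ps in [('red',[.6040,.2957],[-.145,np.pi-.145,-np.pi-.145]),('green45',[.557,.302],[np.pi/4+np.pi/2,np.pi/4-np.pi/2]),('yel',[.506,.304],[-.145,np.pi-.145]),('white',[.462,.325],[-.145,np.pi-.145]),('h8',R-u*.088,[.1,np.pi+.1]),('h12',R-u*.044,[.1,np.pi+.1]),('h20',R+u*.044,[.1,np.pi+.1])]:
    for p in ps:
        for z in ((.16,.33)):
            k=inverse_kinematics([*pos,z],down(p)); print(nm,round(p,2),z,None if k is None else np.round(k,2))
```

```text
red -0.14 0.16 [ 0.09  0.68 -0.86  1.58  0.55  1.14 -2.61]
red -0.14 0.33 [ 0.13  0.54 -0.93  1.41  0.43  1.41 -2.52]
red 3.0 0.16 [ 0.28  0.9  -1.25  1.57  0.88  1.32  0.34]
red 3.0 0.33 [ 0.27  0.69 -1.25  1.4   0.65  1.5   0.48]
red -3.29 0.16 [ 0.28  0.9  -1.25  1.57  0.88  1.32  0.34]
red -3.29 0.33 [ 0.27  0.69 -1.25  1.4   0.65  1.5   0.48]
green45 2.36 0.16 [ 0.3   0.85 -1.27  1.67  0.85  1.28 -0.36]
green45 2.36 0.33 [ 0.35  0.7  -1.4   1.5   0.69  1.52 -0.26]
green45 -0.79 0.16 [-0.77  0.45  0.26  1.73 -0.14  0.98 -2.81]
green45 -0.79 0.33 [-0.94  0.32  0.48  1.56 -0.15  1.3  -2.8 ]
yel -0.14 0.16 [ 0.1   0.53 -0.89  1.79  0.47  1.05 -2.69]
yel -0.14 0.33 [ 0.18  0.36 -0.99  1.61  0.31  1.33 -2.57]
yel 3.0 0.16 [ 0.3   0.74 -1.25  1.78  0.76  1.2   0.26]
yel 3.0 0.33 [ 0.33  0.48 -1.24  1.61  0.46  1.39  0.46]
white -0.14 0.16 [ 0.06  0.49 -0.92  1.85  0.45  1.03 -2.75]
white -0.14 0.33 [ 0.17  0.31 -1.02  1.67  0.27  1.31 -2.62]
white 3.0 0.16 [ 0.26  0.68 -1.24  1.84  0.71  1.15  0.2 ]
white 3.0 0.33 [ 0.3   0.4  -1.23  1.67  0.39  1.35  0.43]
h8 0.1 0.16 [ 1.15  0.28 -0.64  2.    0.21  0.92 -1.06]
h8 0.1 0.33 [ 1.08  0.07 -0.51  1.82  0.04  1.26 -0.92]
h8 3.24 0.16 [ 1.62  0.52 -1.23  1.98  0.57  1.05  1.79]
h8 3.24 0.33 [ 1.73  0.2  -1.25  1.8   0.19  1.28  2.1 ]
h12 0.1 0.16 [ 1.14  0.36 -0.7   1.92  0.28  0.96 -1.17]
h12 0.1 0.33 [ 1.09  0.15 -0.61  1.75  0.09  1.27 -1.01]
h12 3.24 0.16 [ 1.52  0.61 -1.24  1.91  0.65  1.11  1.69]
h12 3.24 0.33 [ 1.58  0.31 -1.23  1.73  0.3   1.32  1.96]
h20 0.1 0.16 [ 1.08  0.53 -0.81  1.75  0.44  1.05 -1.36]
h20 0.1 0.33 [ 1.02  0.32 -0.72  1.58  0.22  1.32 -1.19]
h20 3.24 0.16 [ 1.34  0.78 -1.25  1.74  0.79  1.22  1.55]
h20 3.24 0.33 [ 1.35  0.52 -1.24  1.57  0.5   1.41  1.74]
```

Run:
```python
from h import *
p=read_eef_pos(); movel([p[0],p[1],.42],None,.2)
move_j([-.52,.3,0,1.5,0,1.34,.95]); print(read_eef_pos(),read_tcp_rot())
q=down(np.pi-.145)
move_gripper(.05,40)
move_ptp([.604,.2957,.33],q); print(np.round(read_qpos(),2),read_time_s())
wsnap('wred')
t=snap('top','top3')
```

```text
[0.57495894 0.28175877 0.35011752] [5.03924903e-02 9.98729252e-01 4.15031493e-04 5.53759783e-04]
[-0.52  0.38  0.01  1.44 -0.    1.33  0.91] 36.175
```

View pics/wred.png

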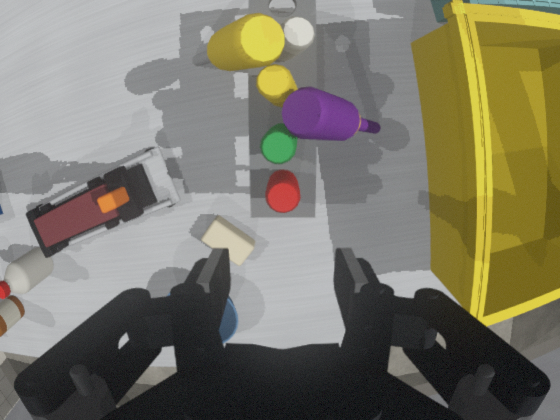

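View pics/top3.png

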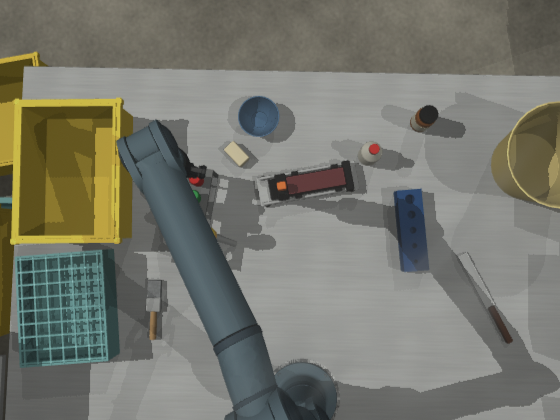

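Run:
```python
from h import *
im=cv2.imread('pics/wred.png'); cv2.imwrite('pics/c9.png',cv2.resize(im[0:220,190:400],None,fx=3.5,fy=2.7,interpolation=2))
```

```text
(no output)
```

View pics/c9.png

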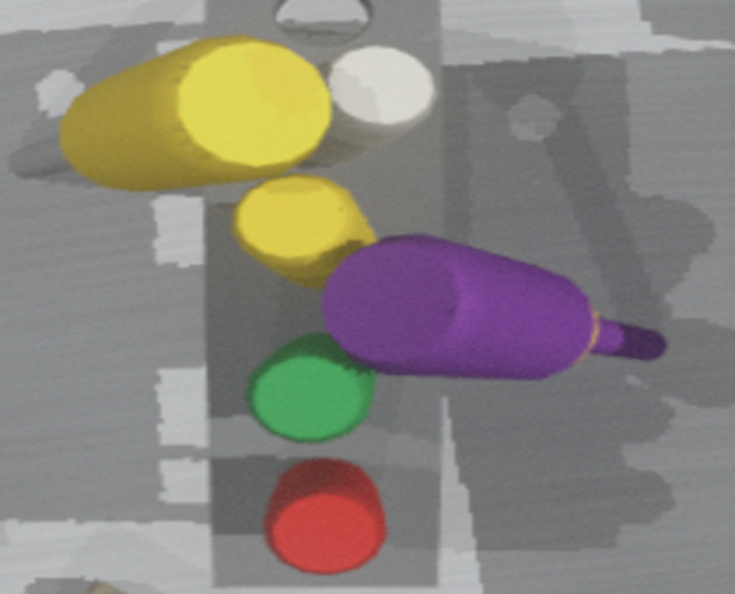

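Run:
```python
from h import *
P=load('wred');P2=load('wst')
C=lambda p:(190+p[0]/3.5-.35,p[1]/2.7-.3)
for n,p in dict(red=(326,522),green=(310,395),yel=(298,225),white=(382,85)).items(): print(n,onz('wrist',C(p),.175,P).round(4))
def tri(L):
    A=np.zeros((3,3));b=np.zeros(3)
    for c,px,PP in L:
        o,d=ray(c,px,PP); d/=np.linalg.norm(d); M=np.eye(3)-np.outer(d,d);A+=M;b+=M@o
    return np.linalg.solve(A,b).round(4)
C2=lambda p:(160+p[0]/3-.3,20+p[1]/2.5-.3)
for n,a,b in [('red',(326,522),(332,76)),('green',(310,395),(349,190)),('yel',(298,225),(369,333)),('white',(382,85),(303,452)),('bigy',(255,103),(393,430)),('purp',(392,303),(290,268))]:
    print(n,tri([('wrist',C(a),P),('wrist',C2(b),P2)]))
```

```text
red [0.5998 0.2972 0.175 ]
green [0.5586 0.2993 0.175 ]
yel [0.505  0.3043 0.175 ]
white [0.4624 0.331  0.175 ]
red [0.6258 0.2944 0.0681]
green [0.5632 0.2981 0.1227]
yel [0.4907 0.3033 0.0444]
white [0.4642 0.3302 0.181 ]
bigy [0.476  0.3004 0.2185]
purp [0.5321 0.3286 0.0847]
```

Run:
```python
from h import *
q=down(np.pi-.145)
print(proj('wrist',read_eef_pos()), proj('wrist',np.array(read_eef_pos())+[0,0,.03]))
movel([.6035,.2957,.15],q,.15); print(np.round(read_ft_force(),1))
move_gripper(0,40); print(read_finger_gap(),np.round(read_eef_pos(),4),np.round(read_ft_force(),1))
movel([.6035,.2957,.31],None,.15); print(read_finger_gap(),np.round(read_ft_force(),1)); wsnap('wr2'); snap('scene','sr2'); print(read_time_s())
```

```text
[280.82138088 282.51611346] [280.57454263 323.27237343]
[-0.1 -1.2 -0.3]
0.03129476880125894 [0.6044 0.2961 0.1515] [-0.8 -0.3  4.1]
0.03104305583004892 [ 0.8  0.7 -1.7]
39.2417
```

View pics/wr2.png

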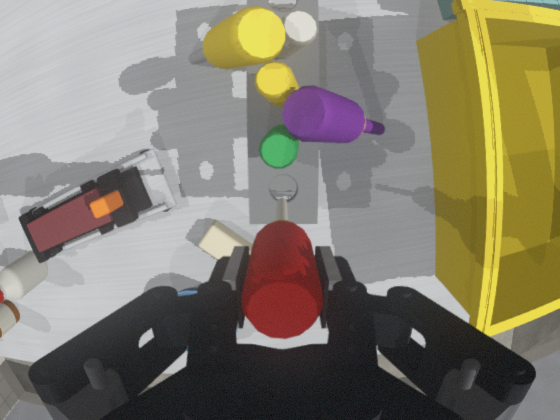

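View pics/sr2.png

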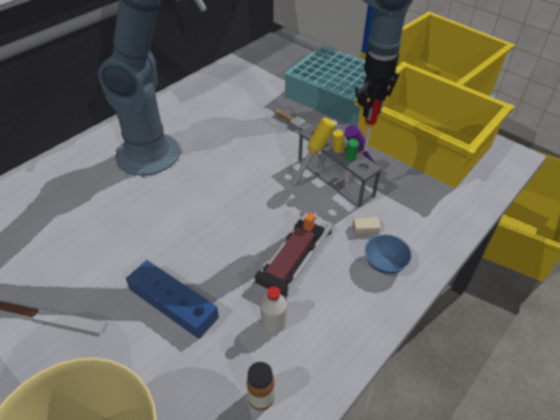

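```bash
cat >> h.py <<'E'
def crop(name,box,s,out):
    im=cv2.imread(f'pics/{name}.png'); x0,y0,x1,y1=box; cv2.imwrite(f'pics/{out}.png',cv2.resize(im[y0:y1,x0:x1],None,fx=s,fy=s,interpolation=2))
E
python3 - <<'E'
from h import *
P=load('wr2'); t=np.array(read_eef_pos()); print(t)
hc=t+[0,0,.145-.1515]
print('cap',proj('wrist',hc+[0,0,.03],P),'bot',proj('wrist',hc-[0,0,.03],P),'tip',proj('wrist',hc-[0,0,.13],P))
crop('wr2',(230,170,330,345),3.4,'c10')
E
```

```text
[0.60273292 0.29531468 0.3081789 ]
cap [280.6227827  312.97275259] bot [281.20497038 249.7178117 ] tip [281.64334334 202.25537224]
```

View pics/c10.png

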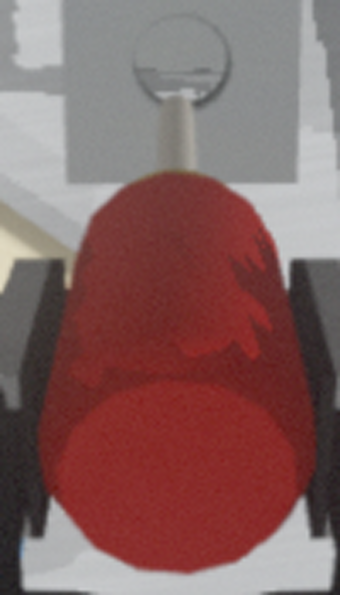

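```bash
cat >> h.py <<'E'
RC=np.array([.4838,-.302]); RU=np.array([np.cos(.1),np.sin(.1)])
QR=down(np.pi+.1)
def hole(x): return RC+RU*x
E
python3 - <<'E'
from h import *
p=read_eef_pos(); 
q=down(np.pi-.145); movel([p[0],p[1],.33],None,.2)
h=hole(-.088)
move_ptp([.56,0,.36],down(np.pi)); move_ptp([*h,.27],QR); movel([*h,.222],QR,.1)
wsnap('wk1'); t=np.array(read_eef_pos()); print(t,np.round(read_qpos(),2),read_time_s())
P=load('wk1')
print('tip exp',proj('wrist',t-[0,0,.1365],P),'cap',proj('wrist',t+[0,0,.0235],P))
for x in(-.088,-.044,0,.044,.088): print(proj('wrist',[*hole(x),.05],P).round(1))
crop('wk1',(180,70,380,340),2.2,'c11')
E
```

```text
[ 0.39691708 -0.31103724  0.22267458] [ 0.2   0.14  0.42  1.99 -0.06  1.03  2.32] 42.6833
tip exp [280.84231328 201.96329686] cap [279.58219564 313.90949331]
[281.3 191.4]
[281.4 235.6]
[281.4 275.7]
[281.5 311.2]
[281.5 342.1]
```

View pics/wk1.png

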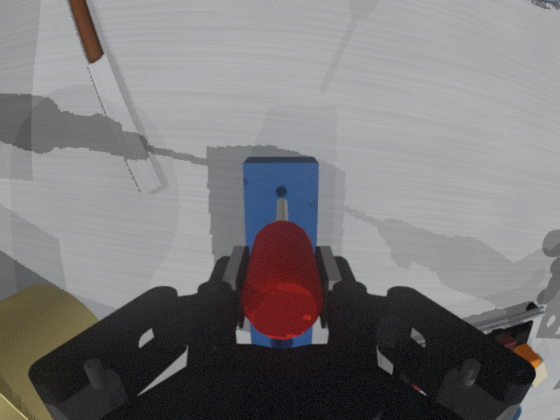

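View pics/c11.png

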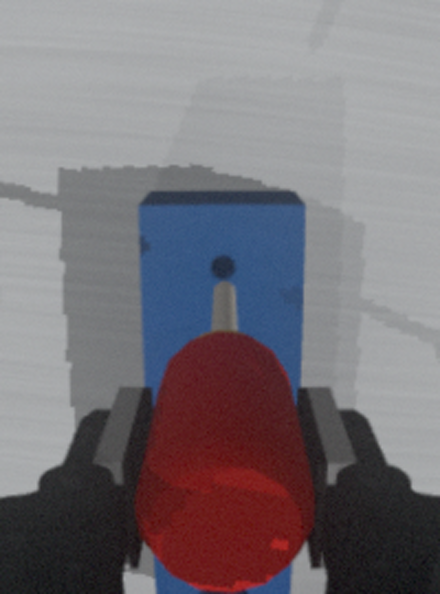

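```bash
cat >> h.py <<'E'
def tipcorr(name,t,px,dz):
    P=load(name); w=onz('wrist',px,t[2]-dz,P); return w[:2]-np.array(t)[:2]
E
python3 - <<'E'
from h import *
t=np.array(read_eef_pos()); c=tipcorr('wk1',t,(282.3,200.2),.1365); print(c)
h=hole(-.088)-c
movel([*h,.20],QR,.1)
wsnap('wk2'); t=np.array(read_eef_pos());P=load('wk2');print(t,proj('wrist',[*hole(-.088),.05],P))
crop('wk2',(240,150,320,260),5,'c12')
E
```

```text
[-0.00161723  0.00104913]
[ 0.39796414 -0.3120033   0.20029799] [282.35838993 196.40810087]
```

View pics/c12.png

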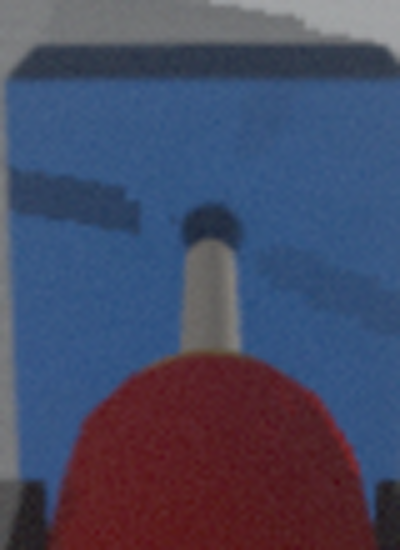

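```bash
cat >> h.py <<'E'
def insert(xy,zs,zend,step=.004,flim=8,q=None):
    """lower in steps; stop if upward force beyond flim. returns reached z"""
    q=QR if q is None else q
    f0=np.array(read_ft_force())
    z=zs
    while z>zend+1e-6:
        z=max(z-step,zend); movel([*xy,z],q,.06); f=np.array(read_ft_force())-f0; e=read_eef_pos()
        print(round(z,4),np.round(f,1),np.round(np.array(e)[:2]-xy,4),round(e[2],4))
        if f[2]>flim: return z,f
    return z,f
E
python3 - <<'E'
from h import *
h=hole(-.088)-np.array([-.0016,.00105])
print(insert(h,.196,.148,.006)); print(read_time_s())
E
```

```text
0.19 [ 0.8  0.1 -1.2] [-0.0004  0.0002] 0.1895
0.184 [ 0.2  0.3 -1.6] [-0.0003  0.0002] 0.1835
0.178 [ 1.   0.5 -1.1] [-0.0003  0.0002] 0.1775
0.172 [ 0.9  0.4 -0.4] [-0.0003  0.0002] 0.1714
0.166 [ 1.1  0.8 -0.1] [-0.0002  0.0001] 0.1655
0.16 [ 1.2  0.7 -1.9] [-0.0001  0.0001] 0.1595
0.154 [1.7 0.7 0.4] [-0.0001  0.    ] 0.1535
0.148 [ 0.7 -0.6 -0.8] [-0.      0.0001] 0.1476
(0.148, array([ 0.72629544, -0.58985767, -0.81981772]))
45.175
```

Red rod went in with no resistance. Release it, then look at the stand for green.

Run:
```python
from h import *
move_gripper(.055,40); e=read_eef_pos(); movel([e[0],e[1],.30],None,.2); wsnap('wk3')
move_ptp([.56,0,.38],down(np.pi)); move_ptp([.604,.2957,.33],down(np.pi-.145)); wsnap('wg'); print(read_time_s())
crop('wg',(190,0,400,220),2.7,'c13'); crop('wk3',(180,100,380,340),2.4,'c14')
```

```text
49.05
```

View pics/c13.png

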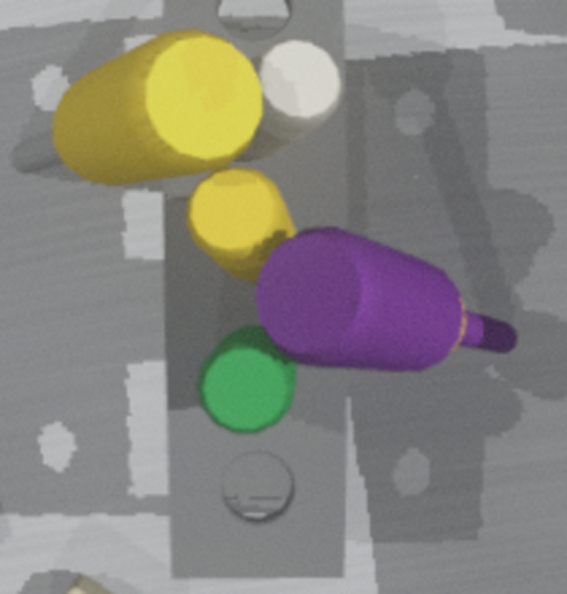

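View pics/c14.png

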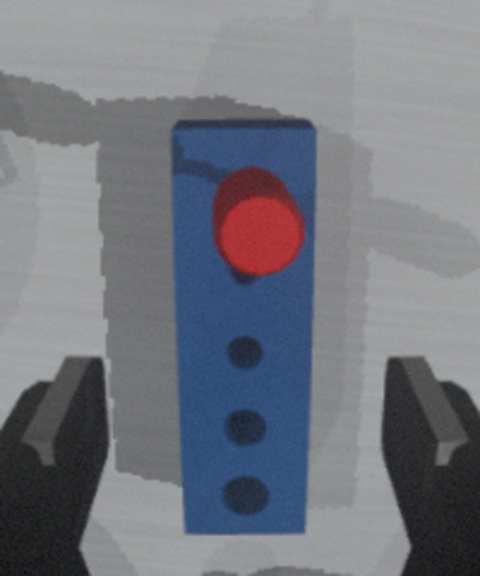

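Run:
```python
from h import *
q=down(np.pi*3/4)
g=np.array([.558,.3005])
move_gripper(.046,40)
move_ptp([*g,.29],q); wsnap('wg1')
movel([*g,.169],q,.1); print(np.round(read_ft_force(),1))
move_gripper(0,40); print(read_finger_gap(),np.round(read_eef_pos(),4),np.round(read_ft_force(),1))
movel([*g,.33],None,.12); print(read_finger_gap(),np.round(read_ft_force(),1)); wsnap('wg2'); snap('scene','sg2'); print(np.round(read_eef_pos(),4),read_time_s())
```

```text
[0.1 0.3 0.2]
0.030603343498627568 [0.5585 0.3008 0.1701] [-0.7 -0.2  3.3]
0.030563793140759653 [ 0.1 -1.1 -0.8]
[0.5577 0.3    0.329 ] 53.25
```

View pics/wg2.png

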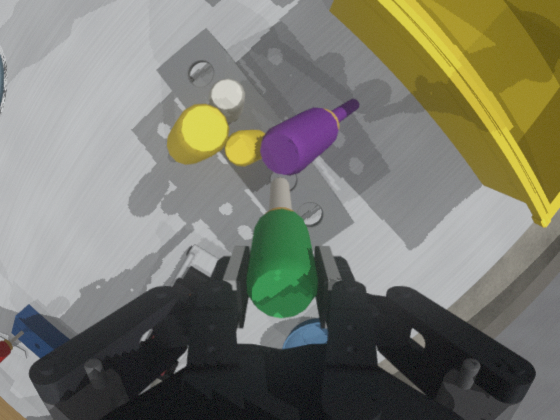

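View pics/sg2.png

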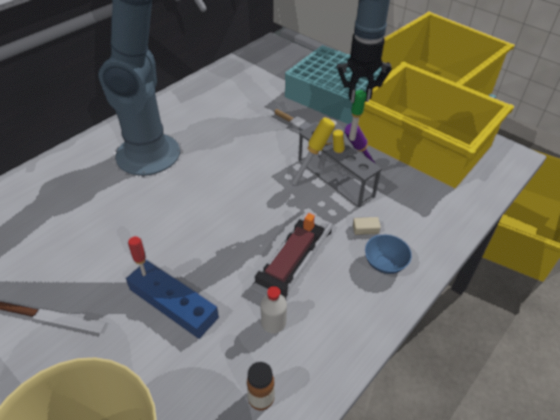

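```bash
cat >> h.py <<'E'
def torack(x,off,z):
    p=read_eef_pos(); movel([p[0],p[1],.40],None,.2)
    move_ptp([.56,0,.40],down(np.pi)); move_ptp([*hole(x),.30],QR); movel([*hole(x),z],QR,.12)
def look(name,dz,x,dcap):
    wsnap(name); t=np.array(read_eef_pos()); P=load(name)
    print('tcp',t.round(4),'tip exp',proj('wrist',t-[0,0,dz],P).round(1),'cap exp',proj('wrist',t+[0,0,dcap],P).round(1),'hole',proj('wrist',[*hole(x),.05],P).round(1),'t',read_time_s())
    return t
E
python3 - <<'E'
from h import *
torack(0,0,.225); look('wk4',.155,0,.005)
crop('wk4',(230,130,330,330),3,'c15')
E
```

```text
tcp [ 0.4847 -0.3024  0.2262] tip exp [281.  196.4] cap exp [280.  288.9] hole [281.6 190.1] t 56.9833
```

View pics/c15.png

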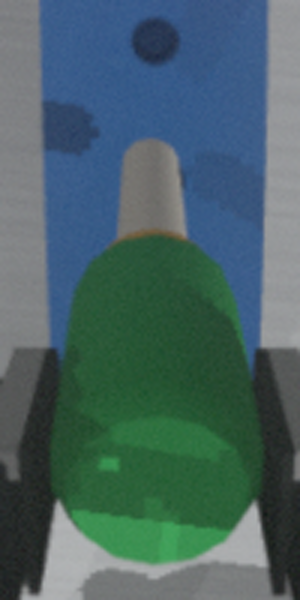

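```bash
cat >> h.py <<'E'
from scipy.spatial.transform import Rotation as Ro
def tilt(q,dx=0,dy=0): return (Ro.from_quat(q)*Ro.from_euler('xyz',[dx,dy,0])).as_quat()
def axis_tip(xy,z,q,dz):
    return np.r_[xy,z]+Ro.from_quat(q).apply([0,0,dz])
E
python3 - <<'E'
from h import *
q=tilt(QR,0,-.07)
movel([*hole(0),.225],q,.05); look('wk5',.155,0,.005)
crop('wk5',(230,130,330,330),3,'c16'); snap('scene','sk5'); crop('sk5',(110,180,240,340),3.5,'c17')
E
```

```text
tcp [ 0.4837 -0.3026  0.226 ] tip exp [281.7 185.1] cap exp [281.4 289.9] hole [282.4 179.1] t 57.2833
```

View pics/c16.png

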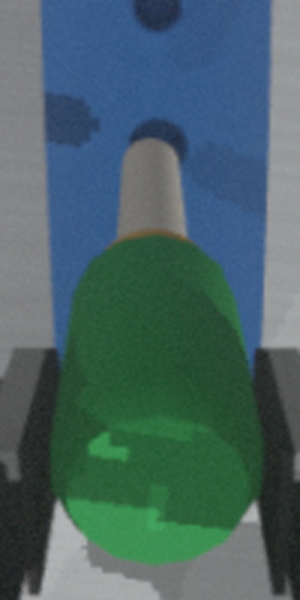

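View pics/c17.png

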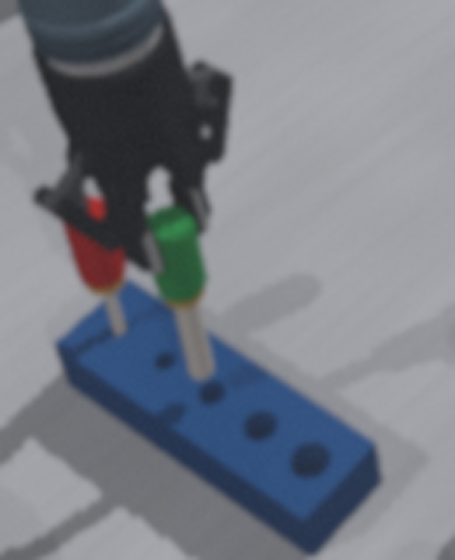

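Run:
```python
from h import *
t=np.array(read_eef_pos()); q=tilt(QR,0,-.07)
e=axis_tip(t[:2],t[2],q,.155); print('tip exp',e, 'scene px',proj('scene',e),'hole',proj('scene',[*hole(0),.05]))
P=load('wk5'); w=onz('wrist',(280.9,184.3),e[2],P); print('tip meas',w, 'hole',hole(0))
for z in(.05,.08,.17): print(proj('scene',[*hole(-.088),z]).round(1))
```

```text
tip exp [ 0.49493555 -0.30119382  0.07117284] scene px [172.37792094 289.28977855] hole [170.36998804 291.92366434]
tip meas [ 0.48302247 -0.30343261  0.07117284] hole [ 0.4838 -0.302 ]
[144.  273.7]
[141.6 266.3]
[133.7 242.3]
```

Run:
```python
from h import *
q=tilt(QR,0,-.07); xy=hole(0)+[.0008,.0012]
print(insert(xy,.213,.1675,.005,q=q)); print(read_time_s())
```

```text
0.208 [ 0.8  0.4 -0.2] [-0.0004  0.0005] 0.2069
0.203 [ 0.1 -0.1 -0.8] [-0.0002  0.0001] 0.2026
0.198 [-0.5  0.8  0.4] [-0.0003  0.0002] 0.1976
0.193 [ 0.4 -0.1  0. ] [-0.0003  0.0002] 0.1925
0.188 [ 0.1 -0.5 -1.1] [-0.0003  0.0002] 0.1875
0.183 [-0.3  0.2 -0.9] [-0.0003  0.0002] 0.1825
0.178 [-0.2  1.   0.1] [-0.0003  0.0002] 0.1775
0.173 [ 0.2 -0.4 -0.9] [-0.0003  0.0002] 0.1725
0.168 [-0.5  0.3 -0.6] [-0.0003  0.0001] 0.1675
0.1675 [-0.5 -0.2 -0.5] [0.0001 0.    ] 0.1676
(0.1675, array([-0.54541518, -0.21602025, -0.51799825]))
60.0167
```

Run:
```python
from h import *
move_gripper(.055,40); e=read_eef_pos(); movel([e[0],e[1],.30],QR,.2); wsnap('wk6')
move_ptp([.56,0,.40],down(np.pi)); move_ptp([.604,.2957,.33],down(np.pi-.145)); wsnap('wy'); snap('scene','sy');print(read_time_s())
crop('wy',(190,0,400,220),2.7,'c18'); crop('wk6',(180,100,380,340),2.4,'c19'); crop('sy',(110,100,400,320),2.7,'c20')
```

```text
63.75
```

View pics/c18.png

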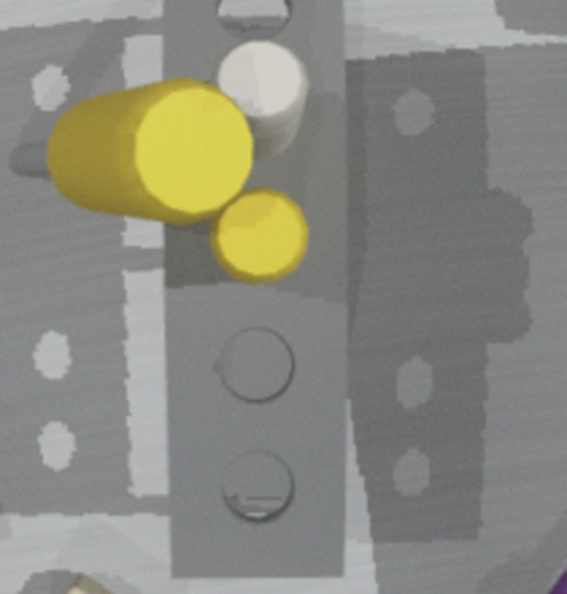

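View pics/c19.png

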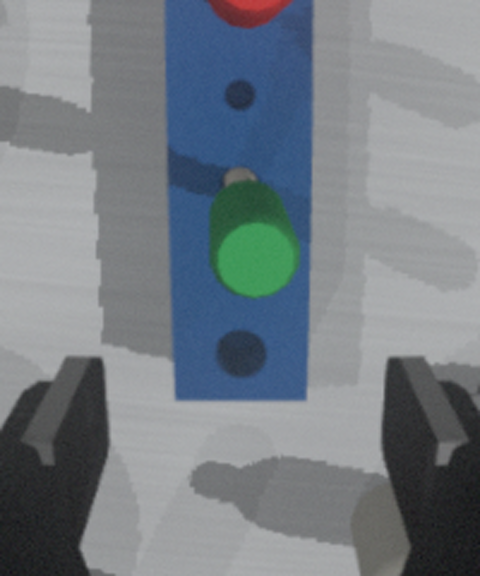

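View pics/c20.png

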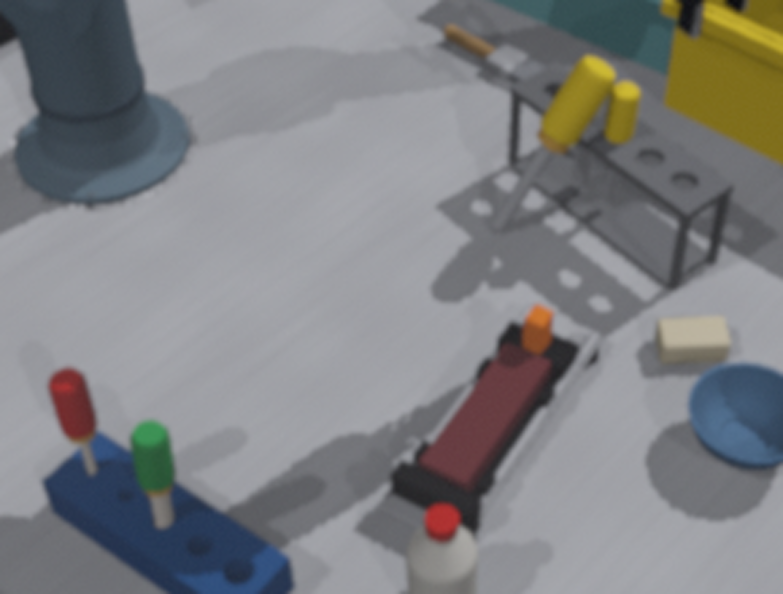

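View wy.

Run:
```python
from h import *
snap('top','topy'); wsnap('wy2'); print(read_time_s())
```

```text
63.85
```

View pics/topy.png

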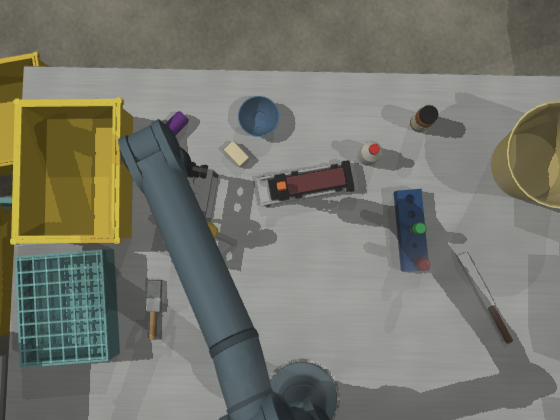

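View pics/wy2.png

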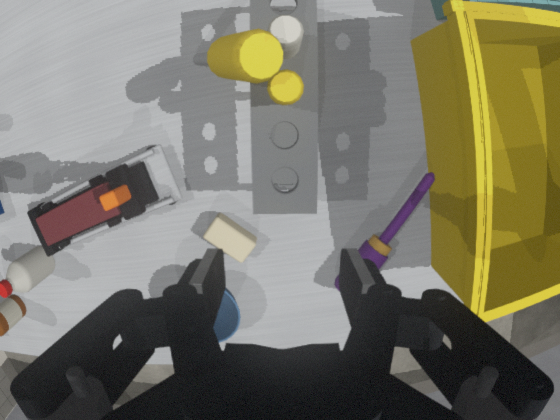

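Run:
```python
from h import *
P=load('wy'); C=lambda p:(190+p[0]/2.7-.3,p[1]/2.7-.3)
y=onz('wrist',C((261,236)),.175,P); w=onz('wrist',C((262,79)),.175,P); b=onz('wrist',C((194,150)),.215,P); print(y,w,b)
for p in [(254,364),(258,487)]: print('hole',onz('wrist',C(p),.115,P))
q=down(3.604); g=y[:2]; 
move_gripper(.046,40); move_ptp([*g,.30],q)
wsnap('wy3'); crop('wy3',(200,120,360,340),2.7,'c21'); print(np.round(read_qpos(),2),proj('wrist',[*g,.175]))
```

```text
[0.51208191 0.31091952 0.175     ] [0.46092244 0.31900685 0.175     ] [0.48921716 0.2957216  0.215     ]
hole [0.55525952 0.30247825 0.115     ]
hole [0.60328453 0.29684984 0.115     ]
[-0.59  0.25 -0.03  1.67  0.01  1.22  1.41] [281.99592511 203.87336625]
```

View pics/wy3.png

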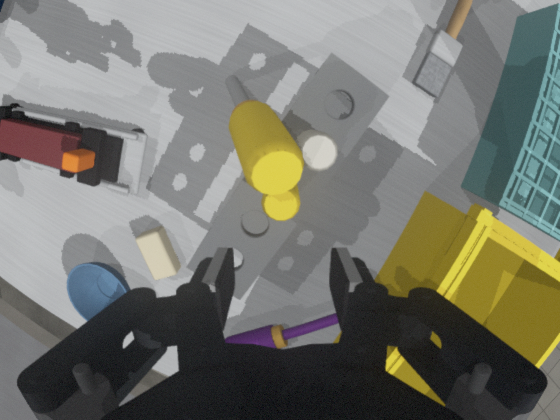

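Run:
```python
from h import *
q=down(3.604); g=np.array([.5115,.3107])
movel([*g,.175],q,.1); print(np.round(read_ft_force(),1))
move_gripper(0,40); print(read_finger_gap(),np.round(read_eef_pos(),4),np.round(read_ft_force(),1))
movel([*g,.33],None,.12); print(read_finger_gap(),np.round(read_ft_force(),1)); wsnap('wy4'); print(np.round(read_eef_pos(),4),read_time_s())
```

```text
[ 0.4  0.9 -0.2]
0.030641912427229925 [0.5122 0.311  0.1761] [-0.5 -0.2  2.8]
0.03077312537060977 [ 0.8  1.  -0.8]
[0.5114 0.3111 0.3295] 67.8583
```

View pics/wy4.png

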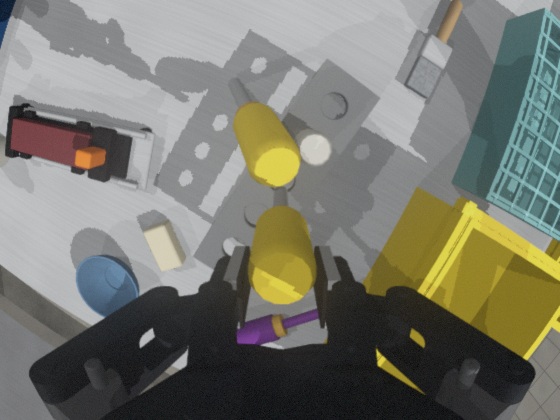

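Run:
```python
from h import *
torack(-.044,0,.232); look('wk7',.161,-.044,-.001)
crop('wk7',(230,100,330,330),2.6,'c22')
```

```text
tcp [ 0.4409 -0.3068  0.2331] tip exp [281.  194.9] cap exp [279.9 282. ] hole [281.5 188.6] t 71.625
```

View pics/c22.png

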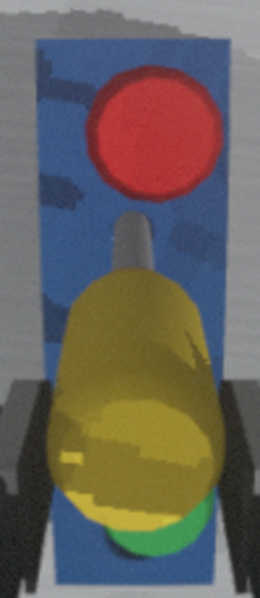

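View pics/wk7.png

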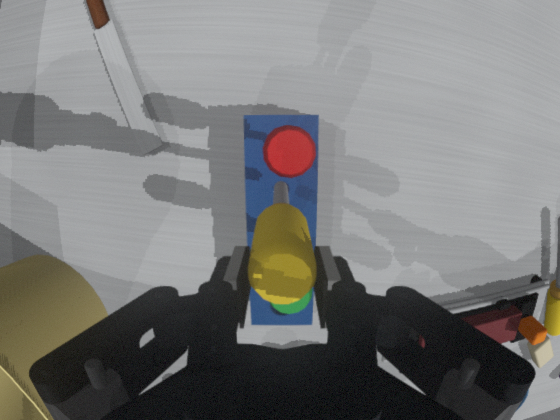

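Run:
```python
from h import *
P=load('wk7'); print('red cap meas',onz('wrist',(290,151.3),.17,P),'hole8',hole(-.088), 'green',onz('wrist',(290.5,300),.17,P),hole(0))
q=tilt(QR,0,-.038)
movel([*hole(-.044),.226],q,.05); t=look('wk8',.161,-.044,-.001)
crop('wk8',(250,150,310,240),6,'c23')
```

```text
red cap meas [ 0.39119363 -0.30619093  0.17      ] hole8 [ 0.39623963 -0.31078534] green [ 0.48829658 -0.29540659  0.17      ] [ 0.4838 -0.302 ]
tcp [ 0.4401 -0.3067  0.2268] tip exp [281.3 188.7] cap exp [280.7 282.2] hole [281.7 184.3] t 71.9417
```

View pics/c23.png

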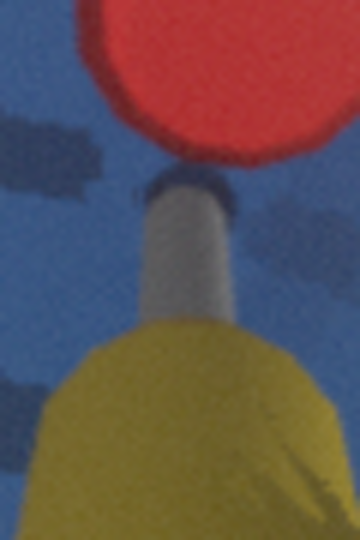

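Run:
```python
from h import *
q=tilt(QR,0,-.038); xy=hole(-.044)+[.0006,.0009]
print(insert(xy,.218,.1735,.005,q=q)); print(read_time_s())
```

```text
0.213 [-1.1  0.3 -0.3] [-0.0004  0.0005] 0.2121
0.208 [-0.4 -0.4 -0. ] [-0.0003  0.0001] 0.2076
0.203 [-0.2  0.4 -0. ] [-0.0001  0.    ] 0.2027
0.198 [-0.3  0.2 -1.1] [-0.0001  0.0001] 0.1976
0.193 [-0.6  0.4 -2.8] [-0.0002  0.0001] 0.1926
0.188 [ 0.   0.3 -0.8] [-0.0002  0.    ] 0.1876
0.183 [-0.1  0.4 -0.9] [-0.0002  0.0001] 0.1826
0.178 [-0.6 -0.8 -0.2] [-0.0002  0.0001] 0.1776
0.1735 [-1.1 -0.7 -0.6] [-0.0001  0.0001] 0.1732
(0.1735, array([-1.13269319, -0.65402094, -0.63377743]))
74.3083
```

Run:
```python
from h import *
move_gripper(.044,40); e=read_eef_pos(); movel([e[0],e[1],.30],QR,.2); wsnap('wk9')
move_ptp([.56,0,.40],down(np.pi)); move_ptp([.57,.30,.33],down(np.pi-.145)); wsnap('ww'); snap('scene','sw');print(read_time_s())
crop('ww',(190,0,400,220),2.7,'c24'); crop('sw',(110,100,400,320),2.7,'c25')
```

```text
77.9917
```

View pics/ww.png

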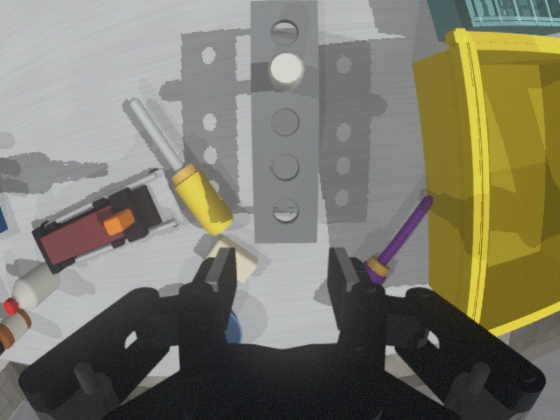

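View pics/c24.png

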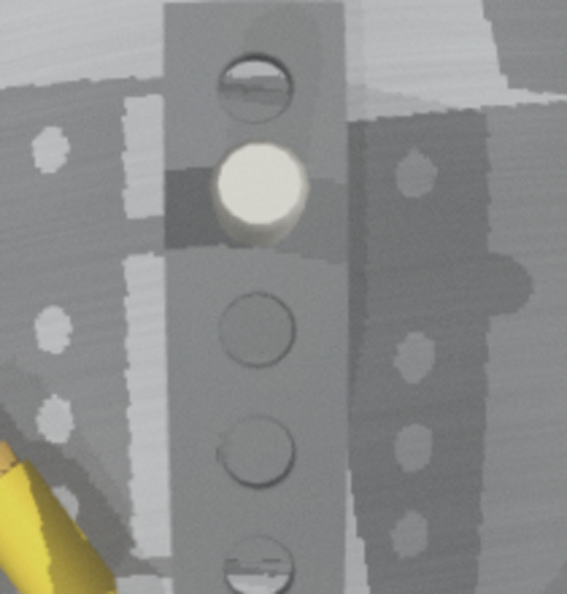

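View pics/c25.png

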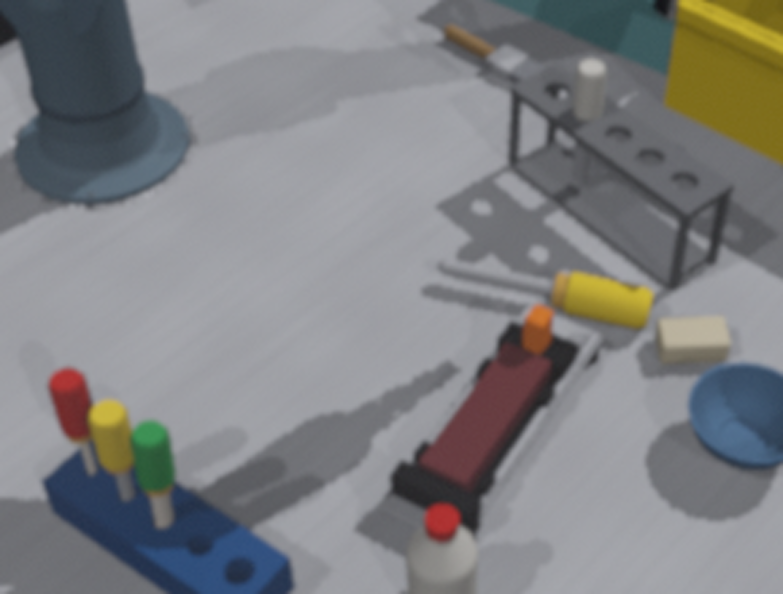

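Run:
```python
from h import *
P=load('ww'); C=lambda p:(190+p[0]/2.7-.3,p[1]/2.7-.3)
print(onz('wrist',C((261,184)),.175,P))
q=down(np.pi-.145); g=np.array([.461,.3172])
move_gripper(.05,40); move_ptp([*g,.27],q); movel([*g,.155],q,.12)
move_gripper(0,40); e=read_eef_pos(); print(read_finger_gap(),np.round(e,4),np.round(read_ft_force(),1))
movel([*g,.33],None,.15); print(read_finger_gap())
torack(.044,0,.216); dz=.130+e[2]-.145; print(dz); look('wk10',dz,.044,.175-e[2])
crop('wk10',(230,120,330,330),2.8,'c26')
```

```text
[0.4615664  0.31788646 0.175     ]
0.03130245806773152 [0.4616 0.3174 0.1562] [-1.5 -0.2  3. ]
0.03106718031626313
0.14119880728530546
tcp [ 0.5284 -0.2981  0.2172] tip exp [281.1 200.3] cap exp [279.9 306.8] hole [281.7 192.3] t 85.3667
```

View pics/c26.png

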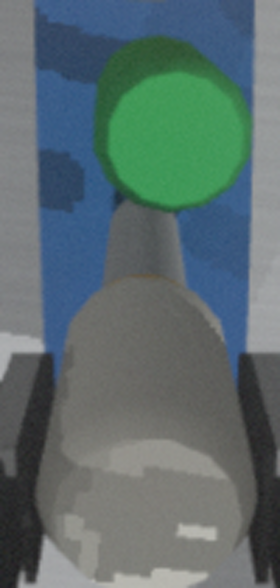

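Run:
```python
from h import *
print(insert(hole(.044),.212,.1535,.006)); print(read_time_s())
```

```text
0.206 [ 0.2 -0.8  0.1] [-0.0004  0.0003] 0.2055
0.2 [-0.1 -0.1 -0.9] [-0.0004  0.0002] 0.1994
0.194 [ 0.4 -0.  -0.6] [-0.0004  0.0003] 0.1934
0.188 [0.7 1.1 0.2] [-0.0004  0.0003] 0.1874
0.182 [ 0.2 -0.2 -0.1] [-0.0003  0.0002] 0.1814
0.176 [-0.3 -0.1  0. ] [-0.0003  0.0002] 0.1754
0.17 [ 0.5  0.6 -0.5] [-0.0003  0.0002] 0.1694
0.164 [ 0.4 -0.5 -0.4] [-0.0003  0.0002] 0.1634
0.158 [-0.1 -0.2  0.1] [-0.0003  0.0002] 0.1574
0.1535 [ 0.3  0.8 -0.5] [-0.0002  0.0002] 0.1531
(0.1535, array([ 0.27715392,  0.84610982, -0.4584431 ]))
87.9333
```

Release, then check everything before handing in: the rack, the holder with the stone, and the stand.

Run:
```python
from h import *
move_gripper(.046,40); e=read_eef_pos(); movel([e[0],e[1],.32],QR,.2); 
move_ptp([.60,-.27,.34],QR); wsnap('wf1')
move_ptp([.627,-.08,.30],down(.197+np.pi/2)); wsnap('wf2'); find_stone('wf2',.055)
move_ptp([.45,0,.40],down(np.pi/2)); snap('scene','sf'); snap('top','tf'); print(read_time_s())
from ov import overlay
overlay('wf2',.6138,-.0100,.197,.035,'pics/o5.png',(140,0,420,230),2.5)
crop('sf',(110,100,400,340),2.7,'c27')
```

```text
wf2 cen 617.0027465820312 -25.97174072265625 size 49.31584930419922 163.02987670898438 th 0.19697323 px [283.35802266 128.63130235]
92.2083
```

View pics/wf1.png

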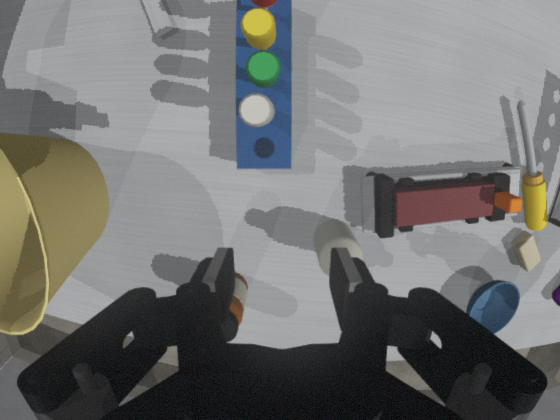

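View pics/o5.png

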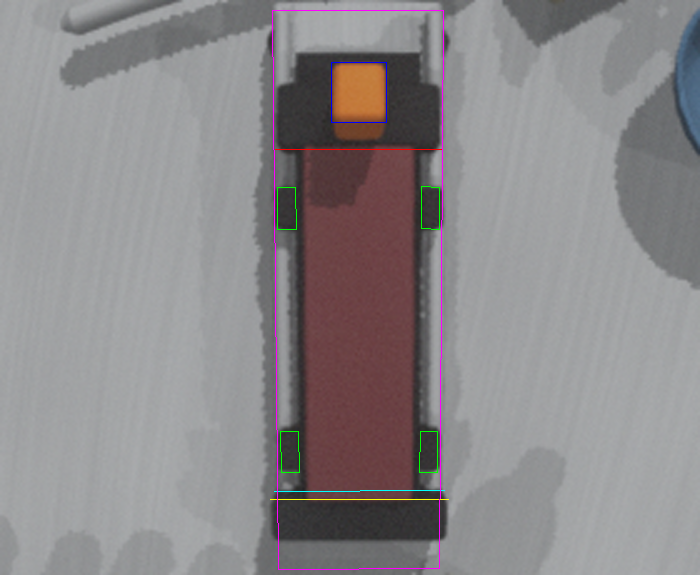

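View pics/c27.png

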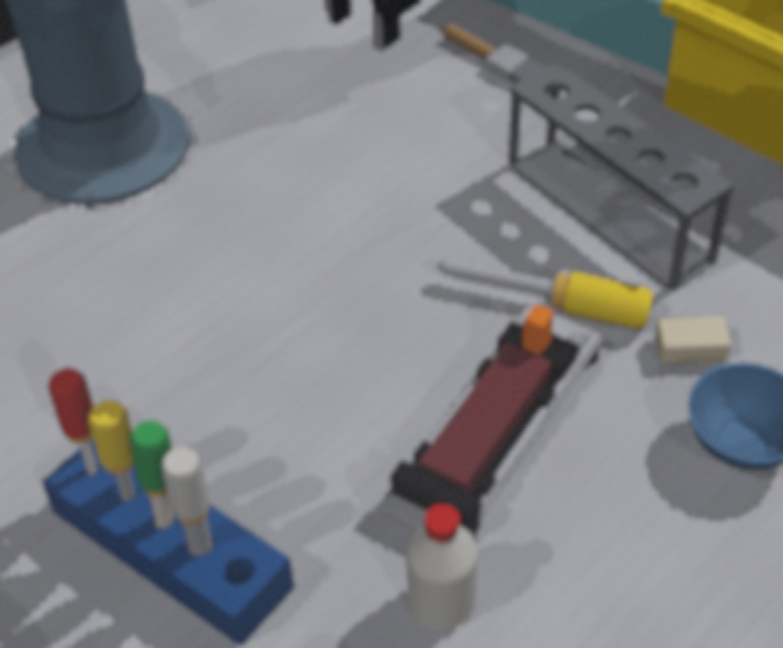

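View pics/tf.png

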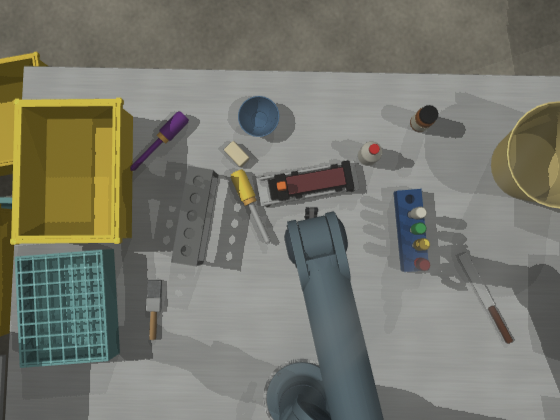

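Run:
```python
from h import *
crop('tf',(390,185,450,280),6,'c28'); crop('sf',(120,220,200,320),6,'c29')
for n,x in(('red',-.088),('yel',-.044),('grn',0),('wht',.044)):
    p=[*hole(x),.17]; print(n,'upright cap: top',proj('top',p).round(1),'scene',proj('scene',p).round(1))
```

```text
red upright cap: top [425.5 263.8] scene [133.7 242.3]
yel upright cap: top [423.9 246.7] scene [147.6 251.5]
grn upright cap: top [422.2 229.8] scene [161.9 261. ]
wht upright cap: top [420.6 212.9] scene [176.7 270.8]
```

View pics/c28.png

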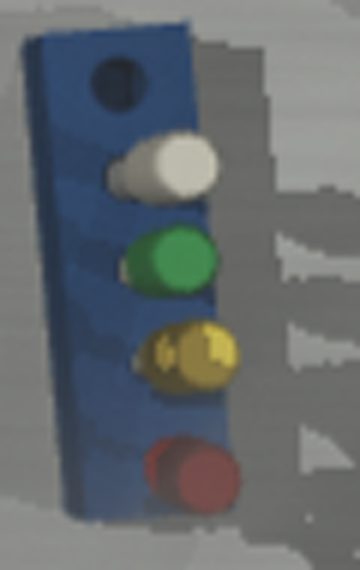

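View pics/c29.png

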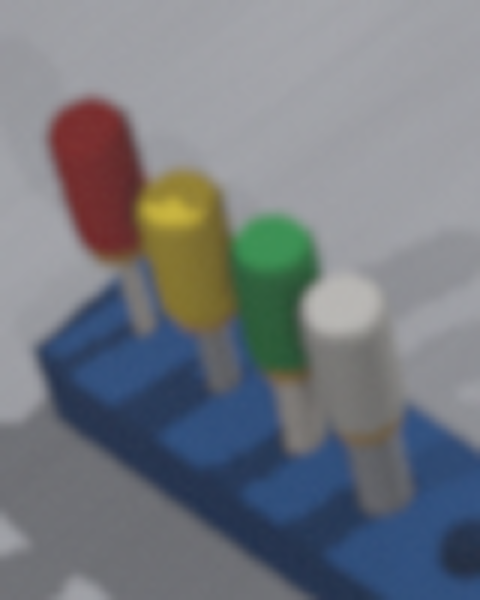

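Run:
```python
from h import *
for n,a,b,x in [('red',(424.5,264.5),(135.4,239),-.088),('yel',(425.2,244.1),(151.1,252.8),-.044),('grn',(421.2,228.2),(166.2,260.3),0),('wht',(421.2,212.5),(176.9,270.7),.044)]:
    A=np.zeros((3,3));v=np.zeros(3)
    for c,p in(('top',a),('scene',b)):
        o,d=ray(c,p); d/=np.linalg.norm(d); M=np.eye(3)-np.outer(d,d); A+=M; v+=M@o
    w=np.linalg.solve(A,v); print(n,'cap',w.round(4),'off',(w[:2]-hole(x)).round(4))
sign_off(); print(read_time_s())
```

```text
red cap [ 0.3953 -0.3056  0.1764] off [-0.0009  0.0051]
yel cap [ 0.4487 -0.3067  0.1732] off [ 0.0087 -0.0003]
grn cap [ 0.4892 -0.297   0.1723] off [0.0054 0.005 ]
wht cap [ 0.5288 -0.2983  0.172 ] off [ 0.0012 -0.0007]
the job is handed in; nothing more can be done
the job is handed in; nothing more can be done
```

The sharpening kit is back in place and the job is handed in, at about 92 s of the 210 s; hand-in gives no verdict.

**Stone and jaw:** I drew the jaw fully back, laid the stone flat between the lugs, and slid the jaw 35.1 mm up against it. The last wrist picture put the stone about 16 mm on the stop side of the bed's middle. It was roughly centred and parallel to the bed, with the jaw touching it.

**Rods:** Red (8 mm), yellow (12 mm), green (16 mm) and white (20 mm) went into their matching holes without resistance. The black 24 mm rod was not in the stand.

**Rod checks:**

| Rod | Handle top height (about 170 mm when fully down) | Sideways offset of handle top from hole axis |
|---|---|---|
| Red | 176 mm | 5 mm |
| Yellow | 173 mm | 9 mm |
| Green | 172 mm | 7 mm |
| White | 172 mm | 1 mm |

- The offsets are a slight lean from the play in the holes, about 0.06 rad at most, and the limit is 0.12 rad.
- The few millimetres of extra height are within my picture error, I believe. Red's 6 mm is the largest, close to the 7 mm the height limit allows, and I did not check it further.

**What went wrong:** The two look-alikes, the purple one and the large yellow one, tipped against the stand early in the run. I don't know why; I saw no contact. Both then fell to the counter as I took out the rods they leaned on, so they are not where they started. The soap and the dressing stone look unmoved in the pictures, though I did not measure them.

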